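Load the condiment basket and hang it on the rail

ROBOT

A 6-joint arm with a two-finger parallel gripper is mounted at the origin on the work surface. World frame = base frame: x ahead of the robot, y to its left, z up, the work surface at z = 0. Lengths are in m, angles in rad, forces in N, time in s.
With the tool pointing down it reaches from about 0.35 to 0.925 m from the base axis. Payload 6.4 kg.
Tool frame: the origin (TCP) lies on the centre line of the jaws, within the pads' length; the fingertips stand 11 mm ahead of it and the grasp point (between the pads) lies 8 mm behind it; z points along the fingers, y is the line along which they close (so a half turn about z gives the same grasp; the last joint's range is limited). The gripper opens to 94 mm and grips with 3 to 60 N. Pads are 16 mm wide; open, the fingers measure 119 mm over their backs; the gripper's body (75 mm by 177 mm) begins 78 mm behind the grasp point.
Start: joints at [1.128, 0.245, 1.558, -0, 1.339, -0.174], TCP at [0.173, 0.627, 0.216] pointing down, gripper open.
Joint ranges: [-3.13, 3.13], [-1.02, 2.26], [0.13, 2.54], [-0.95, 4.09], [0.21, 2.88], [-2.74, 2.74]. Speed limits (rad/s): [2.57, 2.57, 3.14, 3.14, 3.14, 3.14].

INTERFACE

Orientations are given as a unit quaternion [x, y, z, w].
In Python, from cell import status, cams, job, boxes_of, cut_out, pinpoint gives the robot as it stands.
- The arm moves only by the shell command python3 -m handwheel 'ROWS' [FORCE]. ROWS is JSON, a list of rows, each an object of numbers: "x", "y", "z": the shift along the tool's x, y, z in cm; "wx", "wy", "wz": the turn, a rotation vector about the tool's x, y, z in rad; "claw": the opening, from -1 (shut) to 1 (fully open). A call has 1 to 12 rows; each row shifts and turns the commanded pose from where the row before left it, along the tool's axes as they then stand; what a row does not reach is not made up. A row lasts 1/10 s, in which the tool goes at most 50 mm and 8.59 degrees, less where a joint would pass 70% of its speed; a pose out of reach is approached as far as the arm can. A call is refused whole if a number of a shift passes 5 or a number of a turn 0.15, either way. A call with a gripper value outside its range is refused whole. The fingers move at their own pace and stop on an object; FORCE is the grip in N (left out, the last holds). Time passes only in rows, so rows that do not move let the fingers close. It gives the time, the measured TCP pose, the force, the opening and the grip force at its end, in the units of the state.
- status.get_state(): the state, without advancing time (a new reading comes with each control period).
- cams.capture(name): name is "scene" or "top" or "wrist"; returns (picture, depth): 420x560x3 uint8, red, green, blue; 420x560 float32, m along the optical axis (not along the pixel's ray), 0 where there is no reading.
- cams.camera_params(name): a dict with "mtx" (3x3 intrinsics, pixels), "rvec" (rotation vector, rad) and "tvec" (3), from world to camera coordinates, as OpenCV has them. Camera axes: x right, y down, z forward; pixel columns grow to the right and rows downward; lengths in m; the calibration is good to about 2 mm. A picture is of the moment at which its call begins: read the wrist's pose just before it. camera_params takes no time and is no camera call; for the wrist camera it gives the pose at the moment of the call.
- job.job_done(): hands the job in; it is judged then, once.
Trained networks look in the newest picture that a camera, given by its name, has taken for a name from the list of things; names that differ only in an ending like _2 or _b are one class to them, and where a whole thing is asked for, a point or a joint stands for the part that bears it (a point fixed in the world has none). Each returns a list of dicts, best first, with "confidence" (0 to 1); they miss things now and then, are a little off and sometimes report something else, mostly with a low value. They report only what shows in the picture. A call takes as long as a camera call. They do not tell look-alikes from the thing itself.
- boxes_of(target, camera): "rect" ([left, top, width, height] in pixels, round what is visible of it).
- cut_out(target, camera): "pixels" (420x560 bool, what is visible of it) and "rect" ([left, top, width, height] in pixels, round what is visible of it).
- pinpoint(target, camera): "position" ([column, row] in pixels: a listed point, or the origin of a listed thing).
The state is a dict: "time": time; "joint_positions": joint angles; "dq": joint speeds; "effort": joint torques, N m; "ee_pos": TCP position; "ee_rot": TCP orientation; "wrist_force": force on the tool from outside, world axes, zero at the start; "moment": the same for the moment, N m; "gripper_width": finger opening in m; "finger_force": force on a finger pad.
Only numpy, scipy, OpenCV 4.12 (cv2) and the standard library are available. Lean on these libraries where they do the work, as an engineer would, in place of code of your own. Each camera call takes 0.05 s, during which the arm holds its last target. There are 200 camera calls.

TASK

Stand the lidded jam jar and the small open sugar pot upright in the hook-on basket while it is on the table, one on each side of its handle. Then carry the basket by its handle to the serving rack and hook it, level, over the middle of the upper rail under the clear guard; its weight hangs out to one side of the hooks, so keep hold until the rail carries it and then let go slowly. Do not tip the jar or the pot over, and leave the juice glass, the coffee cup and the pastry plate where they are.

Things in the scene. Friction and masses are not known exactly. Their poses are not given: they have to be found in the camera images.
- jar_mid (a point): Centre (26 mm above its foot) of the jam jar: amber glass, aluminium lid, round, 50 mm diameter, 52 mm tall, about 0.15 kg, standing loose on the table; z is its axis.
- jar: The same jam jar; origin at the centre of its underside, z up.
- pot_mid (a point): Centre (20 mm above its foot) of the sugar pot: open white ceramic pot, round, 60 mm diameter at the rim and 56 mm at the foot, 40 mm tall, wall 5 mm, empty, about 0.15 kg, standing loose on the table; z is its axis.
- pot: The same sugar pot; origin at the centre of its underside, z up.
- basket: Hook-on basket, loose on the table, about 0.35 kg: wooden tray 140 mm (x) by 200 mm (y), floor and walls 6 mm thick, rim 22 mm high, handle bar over its middle, two dark 6 mm wire hooks on its +x edge at y = -50 and +50 mm. Origin: centre of the underside; z up, +x towards the hooks. Empty, its centre of mass lies near the tray's middle.
- basket_handle (a point): Centre of the basket's wooden handle bar, 90 mm above the underside, over the tray's middle. The bar runs along the basket's x, 90 mm long, 14 mm wide (y) by 14 mm tall, on two thin posts at x = -35 and +35 mm, open below. Axes as basket.
- basket_hook (a point): Where the rail's centre line lies in the hooks once hung: 85 mm in +x and 86 mm above the basket's origin. Heights above the tray's underside: hook's inner top 91 mm, lowest point of its lip 67 mm; 22 mm free between upright (wire centre x = 68 mm) and lip. The hooks must be 30 mm or more above their hung height to pass over the rail. Axes as basket.
- rail_mid (a point): Middle of the rack's upper rail (fixed steel bar 10 mm thick, 300 mm long, 200 mm above the table). Axes: x from the rack's front to its back, y along the rail, z up. The basket hangs in front (-x), its +x along this x. 75 mm lower a stop bar, its front face 13 mm in front of the rail's centre line, bears the hooks' uprights: the hung basket's underside leans back about 3 degrees.
- guard_edge (a point): Middle of the lower front edge of the rack's fixed clear guard: level glass, aluminium front strip, 312 mm wide, underside 353 mm above the table, from 100 mm in front of the rail (just in front of the hung basket's handle) to 30 mm behind it. No room for a tool pointing straight down on the hung handle: lean it back to the front, about 35 degrees. Axes as rail_mid.
- glass: Juice glass, clear, 66 mm diameter, 110 mm tall; leave alone. Origin at centre of its underside.
- cup: Glass coffee cup with a handle, 86 mm diameter, 60 mm tall; leave alone. Origin at centre of its underside.
- plate: White plate, 170 mm diameter, with a doughnut and a croissant on it, 60 mm tall in all; leave alone. Origin at centre of its underside.
Not all that is in view belongs to the job. Leave any brown or turquoise look-alike of the jar alone.

How it is judged:
By the outcome, as a careful person would: the job done as asked, in the order asked, and still so for the second after the job is handed in, with the robot touching nothing.
It also fails if it takes over 72 s, if anything falls off the work surface, if the arm or the gripper's body presses on something with over 40 N, if the wrist force passes 120 N, or if a joint passes its speed limit or range.

## Working session

There is one attempt and no reset: what is moved stays moved. The work goes in short steps, Python scripts to look and compute and a shell command to move; the robot and the scene stay as the last step left them, time stands still between calls to the robot, and variables do not carry over. Pictures are saved under pics/ and viewed, at most 10 in all, crops included, and the job is handed in when it is done.

```bash
ls; mkdir -p pics; cat > h.py <<'E'
import numpy as np, cv2
from cell import status, cams, job, boxes_of, cut_out, pinpoint
from scipy.spatial.transform import Rotation as R
def cap(n, f=None):
    p=cams.camera_params(n); im,d=cams.capture(n)
    if f: cv2.imwrite('pics/'+f, im[:,:,::-1])
    return im,d,p
def unproj(p,uv,z):
    uv=np.atleast_2d(uv).astype(float); z=np.atleast_1d(z)
    K=p['mtx']; Rm=cv2.Rodrigues(np.array(p['rvec'],float))[0]; t=np.array(p['tvec'],float).ravel()
    c=np.c_[(uv[:,0]-K[0][2])/K[0][0]*z,(uv[:,1]-K[1][2])/K[1][1]*z,z]
    return (c-t)@Rm
def onplane(p,uv,h):
    a=unproj(p,uv,[0.0])[0]; b=unproj(p,uv,[1.0])[0]
    return a+(b-a)*(h-a[2])/(b[2]-a[2])
E
python3 - <<'E'
from h import *
for n in ('scene','top'):
    im,d,p=cap(n,n+'0.png')
    print(n, 'cam at',unproj(p,[0,0],[0.0])[0].round(3))
    for t,h in (('jar_mid',.026),('pot_mid',.02),('basket',0),('basket_handle',.09),('basket_hook',.086),('rail_mid',.2),('guard_edge',.353),('glass',0),('cup',0),('plate',0)):
        for r in pinpoint(t,n)[:3]:
            print(t,round(r['confidence'],2),np.round(r['position'],0),onplane(p,r['position'],h).round(3))
print(status.get_state())
E
```

```text
pics
scene cam at [ 1.217 -0.685  0.938]
jar_mid 0.88 [149. 313.] [ 0.413 -0.424  0.026]
jar_mid 0.74 [180. 297.] [ 0.428 -0.332  0.026]
jar_mid 0.64 [213. 286.] [ 0.463 -0.243  0.026]
pot_mid 0.58 [198. 341.] [ 0.581 -0.383  0.02 ]
basket 0.64 [272. 271.] [ 0.526 -0.064  0.   ]
basket_handle 0.94 [271. 250.] [ 0.528 -0.064  0.09 ]
basket_hook 0.86 [287. 267.] [ 0.608 -0.081  0.086]
rail_mid 0.91 [388. 185.] [0.668 0.317 0.2  ]
glass 0.74 [198. 341.] [ 0.567 -0.375  0.   ]
glass 0.63 [333. 293.] [ 0.72  -0.006  0.   ]
cup 0.71 [332. 196.] [0.407 0.374 0.   ]
plate 0.6 [282. 343.] [ 0.732 -0.228  0.   ]
top cam at [0.496 0.005 1.656]
jar_mid 0.68 [347. 269.] [ 0.377 -0.251  0.026]
jar_mid 0.65 [344. 245.] [ 0.462 -0.241  0.026]
jar_mid 0.48 [372. 253.] [ 0.436 -0.336  0.026]
pot_mid 0.55 [386. 211.] [ 0.584 -0.384  0.02 ]
basket 0.71 [169. 253.] [0.416 0.367 0.   ]
basket 0.68 [294. 225.] [ 0.525 -0.068  0.   ]
basket_handle 0.65 [293. 226.] [ 0.522 -0.059  0.09 ]
basket_handle 0.34 [386. 215.] [ 0.567 -0.369  0.09 ]
basket_hook 0.79 [299. 199.] [ 0.611 -0.078  0.086]
guard_edge 0.7 [
[... 188 characters left out ...]
itions': array([ 1.12793653e+00,  2.45138642e-01,  1.55776484e+00,  3.01665386e-05,
        1.33869591e+00, -1.74109181e-01]), 'dq': array([ 2.32163296e-05, -6.44734926e-04, -7.59528826e-04,  9.54023748e-04,
       -1.17050137e-03,  1.41129455e-04]), 'effort': array([-7.23283920e-04, -4.15846717e+01, -3.14871025e+01,  6.84685959e-02,
        2.89195112e-02, -2.95620953e-05]), 'ee_pos': array([0.1725967 , 0.62669412, 0.21644944]), 'ee_rot': array([ 1.33974714e-01,  9.90984751e-01,  1.25006349e-06, -1.50077097e-05]), 'wrist_force': array([-0.60986246,  0.04335463, -0.38504758]), 'moment': array([-0.03994005,  0.03282057, -0.04190932]), 'finger_force': 0.0, 'gripper_width': 0.09425427681393268}
```

View pics/scene0.png

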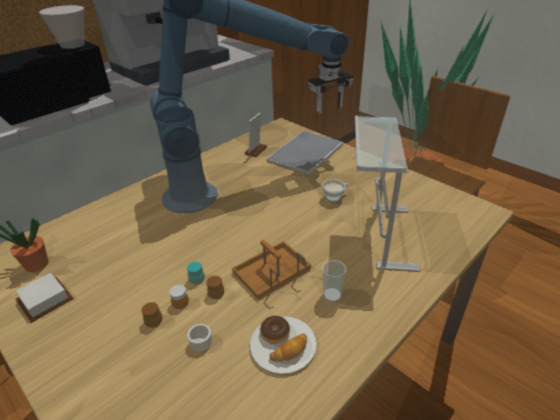

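View pics/top0.png

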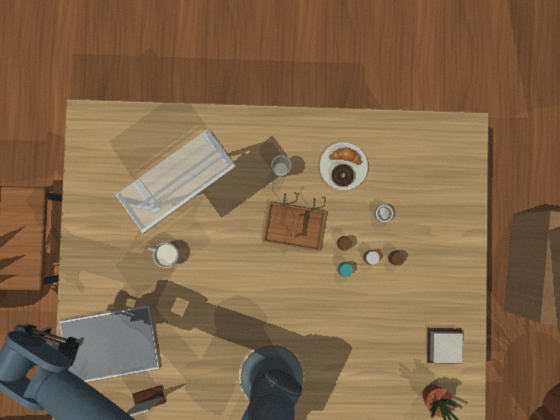

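The amber jar with the aluminium lid is at scene (180,297) / top (372,257), between two brown ones and a turquoise one. The pot is at (198,341), the basket at (272,271) with its hooks away from the robot, and the rack is on the left. I'm moving to above the jar.

```bash
python3 -m handwheel '[{"x":-2.6,"y":-3.9},{"x":-2.6,"y":-3.9},{"x":-2.6,"y":-3.9},{"x":-2.6,"y":-3.9},{"x":-2.6,"y":-3.9},{"x":-2.6,"y":-3.9},{"x":-2.6,"y":-3.9},{"x":-2.6,"y":-3.9},{"x":-2.6,"y":-3.9},{"x":-2.6,"y":-3.9},{"x":-2.6,"y":-3.9},{"x":-2.6,"y":-3.9}]'
python3 -m handwheel '[{"x":-2.6,"y":-3.9},{"x":-2.6,"y":-3.9},{"x":-1.9,"y":-4.4},{"x":-1.9,"y":-4.4},{"x":-1.9,"y":-4.4},{"x":-1.9,"y":-4.4},{"x":-1.9,"y":-4.4},{"x":-1.9,"y":-4.4},{"x":-1.9,"y":-4.4}]'
python3 -m handwheel '[{"wz":0.143},{"wz":0.143},{"wz":0.143},{"wz":0.143},{"wz":0.143},{"wz":0.143},{"wz":0.143},{"wz":0.143},{"wz":0.143},{}]'
cat >> h.py <<'E'
def go(pos,yaw_y=None,rot=None):
    """shift (cm, present tool axes) and turn (rotvec, tool) to TCP pos, tool y at world yaw, pointing down"""
    s=status.get_state(); Rc=R.from_quat(s['ee_rot'])
    if yaw_y is not None: rot=down(yaw_y)
    out='shift cm %s'%(Rc.inv().apply(np.array(pos)-s['ee_pos'])*100).round(2)
    if rot is not None: out+=' turn %s; shift cm in final axes %s'%((Rc.inv()*rot).as_rotvec().round(3),(rot.inv().apply(np.array(pos)-s['ee_pos'])*100).round(2))
    print(out,'| at',s['ee_pos'].round(4),'t',round(s['time'],2),'w',round(s['gripper_width'],4),'F',s['wrist_force'].round(1),'j',s['joint_positions'].round(2))
def down(a,lean=0):
    y=np.array([np.cos(a),np.sin(a),0]); z=np.array([0,0,-1.]); x=np.cross(y,z)
    return R.from_matrix(np.c_[x,y,z])*R.from_euler('y',lean)
E
python3 - <<'E'
from h import *
im,d,p=cap('wrist','w1.png')
print('cam',unproj(p,[0,0],[0.])[0].round(3))
for t,h in (('jar_mid',.026),('pot_mid',.02),('basket_handle',.09),('basket',0)):
    for r in pinpoint(t,'wrist')[:4]: print(t,round(r['confidence'],2),np.round(r['position'],0),onplane(p,r['position'],h).round(4))
go([.43,-.333,.2],0)
E
```

```text
cam [0.104 0.646 0.386]
shift cm [-50.3  -85.69   1.65] turn [0.    0.    1.302]; shift cm in final axes [-95.97  25.73   1.65] | at [0.1727 0.6267 0.2165] t 1.35 w 0.0941 F [ 0.6 -0.5 -0.1] j [ 1.13  0.25  1.56 -0.    1.34 -0.17]validation failed for argument at $[0]...
validation failed for argument at $[0]...
validation failed for argument at $[0]...
```

View pics/w1.png

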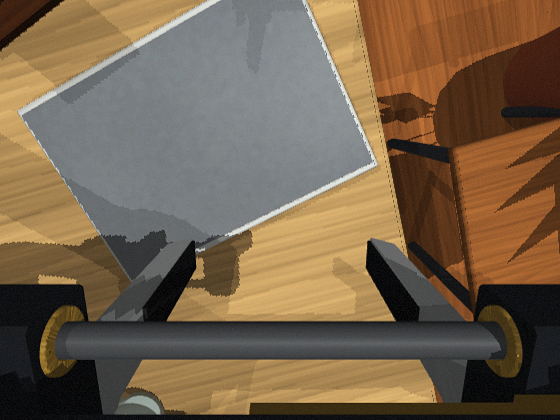

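The moves were refused, so the wrist picture shows only the tray under the start pose. The rows probably need every key.

```bash
python3 -m handwheel '[{"x":-2.6,"y":-3.9,"z":0,"wx":0,"wy":0,"wz":0,"claw":1}]'; python3 -m handwheel --help | head -20
```

```text
time: 1.45
ee_pos: [0.1867, 0.5839, 0.2156]
ee_rot: [0.132, 0.991, 0.0, -0.0]
wrist_force: [1.1, -1.2, 0.2]
gripper_width: 0.094
finger_force: 0.0invalid input: not JSON, or not a number
```

```bash
python3 -m handwheel '[{"x":-2.6,"y":-3.9,"z":0,"wx":0,"wy":0,"wz":0,"claw":1},{"x":-2.6,"y":-3.9,"z":0,"wx":0,"wy":0,"wz":0,"claw":1},{"x":-2.6,"y":-3.9,"z":0,"wx":0,"wy":0,"wz":0,"claw":1},{"x":-2.6,"y":-3.9,"z":0,"wx":0,"wy":0,"wz":0,"claw":1},{"x":-2.6,"y":-3.9,"z":0,"wx":0,"wy":0,"wz":0,"claw":1},{"x":-2.6,"y":-3.9,"z":0,"wx":0,"wy":0,"wz":0,"claw":1},{"x":-2.6,"y":-3.9,"z":0,"wx":0,"wy":0,"wz":0,"claw":1},{"x":-2.6,"y":-3.9,"z":0,"wx":0,"wy":0,"wz":0,"claw":1},{"x":-2.6,"y":-3.9,"z":0,"wx":0,"wy":0,"wz":0,"claw":1},{"x":-2.6,"y":-3.9,"z":0,"wx":0,"wy":0,"wz":0,"claw":1},{"x":-2.6,"y":-3.9,"z":0,"wx":0,"wy":0,"wz":0,"claw":1},{"x":-2.6,"y":-3.9,"z":0,"wx":0,"wy":0,"wz":0,"claw":1}]'
python3 -m handwheel '[{"x":-2.6,"y":-3.9,"z":0,"wx":0,"wy":0,"wz":0,"claw":1},{"x":-1.4,"y":-4.4,"z":0,"wx":0,"wy":0,"wz":0,"claw":1},{"x":-1.4,"y":-4.4,"z":0,"wx":0,"wy":0,"wz":0,"claw":1},{"x":-1.4,"y":-4.4,"z":0,"wx":0,"wy":0,"wz":0,"claw":1},{"x":-1.4,"y":-4.4,"z":0,"wx":0,"wy":0,"wz":0,"claw":1},{"x":-1.4,"y":-4.4,"z":0,"wx":0,"wy":0,"wz":0,"claw":1},{"x":-1.4,"y":-4.4,"z":0,"wx":0,"wy":0,"wz":0,"claw":1}]'
python3 -m handwheel '[{"x":0,"y":0,"z":0,"wx":0,"wy":0,"wz":0.143,"claw":1},{"x":0,"y":0,"z":0,"wx":0,"wy":0,"wz":0.143,"claw":1},{"x":0,"y":0,"z":0,"wx":0,"wy":0,"wz":0.143,"claw":1},{"x":0,"y":0,"z":0,"wx":0,"wy":0,"wz":0.143,"claw":1},{"x":0,"y":0,"z":0,"wx":0,"wy":0,"wz":0.143,"claw":1},{"x":0,"y":0,"z":0,"wx":0,"wy":0,"wz":0.143,"claw":1},{"x":0,"y":0,"z":0,"wx":0,"wy":0,"wz":0.143,"claw":1},{"x":0,"y":0,"z":0,"wx":0,"wy":0,"wz":0.143,"claw":1},{"x":0,"y":0,"z":0,"wx":0,"wy":0,"wz":0.143,"claw":1},{"x":0,"y":0,"z":0,"wx":0,"wy":0,"wz":0,"claw":1}]'
python3 - <<'E'
from h import *
im,d,p=cap('wrist','w2.png')
print('cam',unproj(p,[0,0],[0.])[0].round(3))
for t,h in (('jar_mid',.026),('pot_mid',.02),('basket_handle',.09),('basket',0)):
    for r in pinpoint(t,'wrist')[:4]: print(t,round(r['confidence'],2),np.round(r['position'],0),onplane(p,r['position'],h).round(4))
go([.43,-.333,.2],0)
E
```

```text
time: 2.65
ee_pos: [0.3642, 0.0462, 0.217]
ee_rot: [0.134, 0.991, 0.0, 0.001]
wrist_force: [0.5, 0.7, -0.5]
gripper_width: 0.0937
finger_force: 0.0
time: 3.35
ee_pos: [0.3891, -0.2754, 0.2167]
ee_rot: [0.134, 0.991, -0.0, 0.0]
wrist_force: [1.1, 0.3, 0.7]
gripper_width: 0.0938
finger_force: 0.0
time: 4.35
ee_pos: [0.3894, -0.2732, 0.2166]
ee_rot: [0.702, 0.712, -0.0, 0.0]
wrist_force: [0.1, 0.2, -0.8]
gripper_width: 0.0941
finger_force: 0.0
cam [ 0.389 -0.201  0.386]
jar_mid 0.76 [313. 241.] [ 0.4262 -0.3306  0.026 ]
jar_mid 0.74 [358. 154.] [ 0.469  -0.2357  0.026 ]
jar_mid 0.63 [272. 160.] [ 0.3804 -0.2435  0.026 ]
pot_mid 0.65 [443. 272.] [ 0.5767 -0.3683  0.02  ]
shift cm [-6.04  3.96  1.65] turn [0.    0.    0.017]; shift cm in final axes [-5.98  4.06  1.65] | at [ 0.3894 -0.2732  0.2165] t 4.6 w 0.0941 F [ 0.8 -0.4  0.1] j [-0.85 -0.18  1.99  0.    1.33 -0.87]
```

View pics/w2.png

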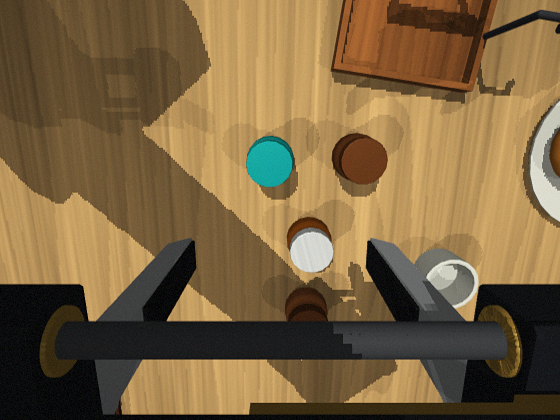

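The aluminium lid is centred near (312,250), the pot rim near (450,283), and the brown and turquoise look-alikes sit around them. I'll refine both targets from the lid and rim, using their known heights.

```bash
python3 - <<'E'
from h import *
im=cv2.imread('pics/w2.png'); p=cams.camera_params('wrist')
hsv=cv2.cvtColor(im,cv2.COLOR_BGR2HSV)
m=((hsv[...,1]<50)&(hsv[...,2]>120)).astype('uint8')
for n,h,(a,b,c,e) in (('lid',.052,(280,215,345,285)),('pot',.04,(405,235,485,312))):
    q=np.zeros_like(m); q[b:e,a:c]=m[b:e,a:c]; k,l,s,ce=cv2.connectedComponentsWithStats(q)
    i=1+s[1:,4].argmax(); cs=cv2.findContours((l==i).astype('uint8'),0,1)[0][0]
    el=cv2.fitEllipse(cv2.convexHull(cs)); print(n,s[i],el,onplane(p,el[0],h).round(4))
go([.426,-.333,.217],0)
E
```

```text
lid [ 290  231   44   41 1392] ((311.3705749511719, 251.34996032714844), (40.91789245605469, 43.30189895629883), 83.94308471679688) [ 0.4224 -0.3323  0.052 ]
pot [ 426  259   52   50 1375] ((451.14501953125, 283.1106872558594), (48.372283935546875, 53.99703598022461), 68.7042236328125) [ 0.5766 -0.3711  0.04  ]
shift cm [-6.03  3.56 -0.05] turn [0.    0.    0.017]; shift cm in final axes [-5.98  3.66 -0.05] | at [ 0.3894 -0.2732  0.2165] t 4.6 w 0.0941 F [ 0.8 -0.4  0.1] j [-0.85 -0.18  1.99  0.    1.33 -0.87]
```

```bash
python3 -m handwheel '[{"x":-3,"y":1.7,"z":0,"wx":0,"wy":0,"wz":0.017,"claw":0.6},{"x":-2.9,"y":1.7,"z":0,"wx":0,"wy":0,"wz":0,"claw":0.6},{"x":0,"y":0,"z":4,"wx":0,"wy":0,"wz":0,"claw":0.6},{"x":0,"y":0,"z":4,"wx":0,"wy":0,"wz":0,"claw":0.6},{"x":0,"y":0,"z":2,"wx":0,"wy":0,"wz":0,"claw":0.6},{"x":0,"y":0,"z":0,"wx":0,"wy":0,"wz":0,"claw":0.6}]'
python3 - <<'E'
from h import *
im,d,p=cap('wrist','w3.png')
hsv=cv2.cvtColor(im[:,:,::-1].copy(),cv2.COLOR_BGR2HSV)
m=((hsv[...,1]<50)&(hsv[...,2]>120)).astype('uint8')
k,l,s,ce=cv2.connectedComponentsWithStats(m)
for i in range(1,k):
    if s[i,4]>400: print(s[i],ce[i].round(0),onplane(p,ce[i],.052).round(4))
go([.4235,-.332,.024],0)
E
```

```text
time: 5.2
ee_pos: [0.422, -0.33, 0.1128]
ee_rot: [0.708, 0.707, 0.0, -0.004]
wrist_force: [-0.5, -0.2, -0.9]
gripper_width: 0.0752
finger_force: 0.0
[ 249  197   65   64 3118] [281. 230.] [ 0.4224 -0.3325  0.052 ]
[ 445  228   81   56 2696] [479. 260.] [ 0.5621 -0.3548  0.052 ]
shift cm [-0.09  0.05  9.13] turn [-0.002 -0.002 -0.001]; shift cm in final axes [-0.07  0.03  9.13] | at [ 0.4232 -0.3313  0.1153] t 5.25 w 0.0753 F [-0.2  0.5  0.1] j [-0.88  0.1   1.92 -0.    1.12 -0.87]
```

View pics/w3.png

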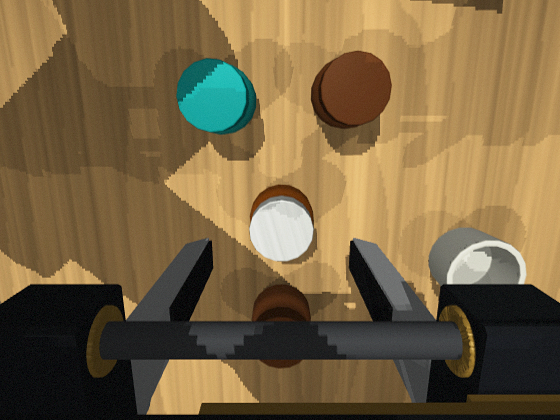

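The lid is at (281,230), centred between the fingers, so I'm descending, gripping and lifting.

```bash
python3 -m handwheel '[{"x":-0.1,"y":0,"z":4,"wx":0,"wy":0,"wz":0,"claw":0.6},{"x":0,"y":0,"z":3,"wx":0,"wy":0,"wz":0,"claw":0.6},{"x":0,"y":0,"z":2,"wx":0,"wy":0,"wz":0,"claw":0.6},{"x":0,"y":0,"z":0,"wx":0,"wy":0,"wz":0,"claw":0.6},{"x":0,"y":0,"z":0,"wx":0,"wy":0,"wz":0,"claw":-0.2},{"x":0,"y":0,"z":0,"wx":0,"wy":0,"wz":0,"claw":-0.2},{"x":0,"y":0,"z":0,"wx":0,"wy":0,"wz":0,"claw":-0.2},{"x":0,"y":0,"z":0,"wx":0,"wy":0,"wz":0,"claw":-0.2},{"x":0,"y":0,"z":0,"wx":0,"wy":0,"wz":0,"claw":-0.2}]' 18
python3 -m handwheel '[{"x":0,"y":0,"z":-1,"wx":0,"wy":0,"wz":0,"claw":-0.2},{"x":0,"y":0,"z":-3,"wx":0,"wy":0,"wz":0,"claw":-0.2},{"x":0,"y":0,"z":-3,"wx":0,"wy":0,"wz":0,"claw":-0.2},{"x":0,"y":0,"z":-3,"wx":0,"wy":0,"wz":0,"claw":-0.2},{"x":0,"y":0,"z":-3,"wx":0,"wy":0,"wz":0,"claw":-0.2},{"x":0,"y":0,"z":-2,"wx":0,"wy":0,"wz":0,"claw":-0.2}]'
python3 - <<'E'
from h import *
for n in ('top','scene'):
    im,d,p=cap(n,n+'1.png')
    for t,h in (('basket',0),('basket_handle',.09),('basket_hook',.086)):
        for r in pinpoint(t,n)[:2]: print(n,t,round(r['confidence'],2),np.round(r['position'],1),onplane(p,r['position'],h).round(4))
im,d,p=cap('wrist')
for t,h in (('basket',0),('basket_handle',.09),('basket_hook',.086)):
    for r in pinpoint(t,'wrist')[:2]: print('wrist',t,round(r['confidence'],2),np.round(r['position'],1),onplane(p,r['position'],h).round(4))
im,d,p=cap('top')
c=cut_out('basket','top')[0]; ys,xs=np.nonzero(c['pixels']); P=unproj(p,np.c_[xs,ys],d[ys,xs])
ok=(abs(P[:,2]-.015)<.02)&(d[ys,xs]>0); r=cv2.minAreaRect(P[ok,:2].astype('float32')); print(r, c['rect'])
go([.5,-.1,.17],np.radians(-9))
E
```

```text
time: 6.15
ee_pos: [0.4243, -0.3338, 0.0279]
ee_rot: [0.708, 0.706, -0.0, 0.001]
wrist_force: [-1.8, 0.6, 6.8]
gripper_width: 0.0488
finger_force: 18.0
time: 6.75
ee_pos: [0.4243, -0.3334, 0.1793]
ee_rot: [0.708, 0.706, -0.0, 0.002]
wrist_force: [0.6, -1.2, -1.6]
gripper_width: 0.0488
finger_force: 18.0
top basket 0.56 [294.9 224.9] [ 0.526  -0.0693  0.    ]
top basket_handle 0.9 [296.2 226.1] [ 0.5205 -0.0697  0.09  ]
top basket_hook 0.69 [298.8 200.2] [ 0.6073 -0.0763  0.086 ]
scene basket 0.59 [272.6 270.6] [ 0.525  -0.0613  0.    ]
scene basket_handle 0.7 [270.  246.6] [ 0.5138 -0.0564  0.09  ]
scene basket_handle 0.61 [286.2 267. ] [ 0.6094 -0.0848  0.09  ]
scene basket_hook 0.57 [286.3 266.3] [ 0.6047 -0.0798  0.086 ]
wrist basket_hook 0.46 [283.6 241. ] [ 0.4258 -0.3531  0.086 ]
((0.5219969153404236, -0.06478161364793777), (0.1996525228023529, 0.14435619115829468), 81.07661437988281) [263.5, 193.7, 61.2, 56.8]
shift cm [23.31  7.58  0.62] turn [-0.    -0.     0.155]; shift cm in final axes [24.2   3.89  0.62] | at [ 0.4237 -0.3329  0.1762] t 7.45 w 0.0488 F [-0.1  0.4 -1.3] j [-0.88  0.03  1.88  0.    1.24 -0.87]
```

```bash
python3 -m handwheel '[{"x":4.2,"y":1.8,"z":0,"wx":0,"wy":0,"wz":0,"claw":-0.2},{"x":4.2,"y":1.8,"z":0,"wx":0,"wy":0,"wz":0,"claw":-0.2},{"x":4.2,"y":1.8,"z":0,"wx":0,"wy":0,"wz":0,"claw":-0.2},{"x":4.2,"y":1.8,"z":0,"wx":0,"wy":0,"wz":0,"claw":-0.2},{"x":4.2,"y":1.8,"z":0,"wx":0,"wy":0,"wz":0.077,"claw":-0.2},{"x":0,"y":0,"z":0,"wx":0,"wy":0,"wz":0.078,"claw":-0.2},{"x":0,"y":0,"z":0,"wx":0,"wy":0,"wz":0,"claw":-0.2}]'
python3 - <<'E'
from h import *
im,d,p=cap('wrist','w4.png')
for t,h in (('basket',0),('basket_handle',.09),('basket_hook',.086)):
    for r in pinpoint(t,'wrist')[:2]: print('wrist',t,round(r['confidence'],2),np.round(r['position'],1),onplane(p,r['position'],h).round(4))
for u,v in ((100,100),(400,100),(250,150)): print(unproj(p,[u,v],d[v,u])[0].round(3))
go([.514,-.12,.17],np.radians(-9))
E
```

```text
time: 8.15
ee_pos: [0.5145, -0.122, 0.1764]
ee_rot: [0.759, 0.651, -0.0, 0.0]
wrist_force: [0.1, 0.3, -1.7]
gripper_width: 0.0489
finger_force: 18.0
wrist basket 0.77 [278.9 128.6] [ 0.523  -0.0602  0.    ]
[ 0.36  -0.008  0.001]
[ 0.64  -0.052  0.002]
[ 0.493 -0.076  0.008]
shift cm [ 0.39 -0.06  0.64] turn [-0.  0. -0.]; shift cm in final axes [ 0.39 -0.06  0.64] | at [ 0.514  -0.124   0.1764] t 8.35 w 0.0486 F [ 0.9  0.6 -1.8] j [-0.45  0.    1.9  -0.    1.24 -0.29]
```

View pics/w4.png

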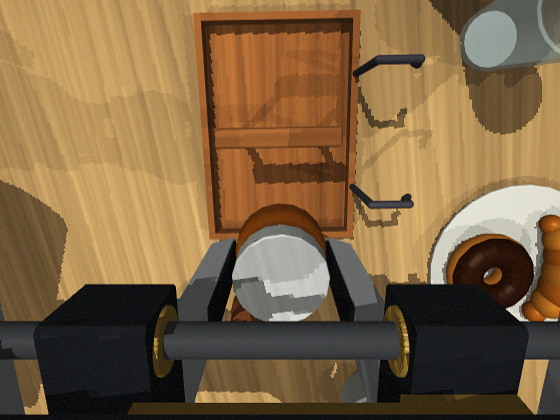

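The carried jar is upright and held clear in front of the tray. The tray rim corners are near (195,14), (360,12), (210,240) and (352,237), and the handle bar is at row 137. I'll fix the basket pose from these.

```bash
python3 - <<'E'
from h import *
p=cams.camera_params('wrist')
c=np.array([onplane(p,q,.022) for q in ((195,14),(360,12),(352,237),(210,240))])
print(c.round(4),'mean',c.mean(0).round(4)); b=c[0]-c[3];e=c[1]-c[2]
for v in (b,e,c[1]-c[0],c[2]-c[3]): print(np.linalg.norm(v).round(4),np.degrees(np.arctan2(v[1],v[0])).round(1))
print('handle ends',[onplane(p,q,.097).round(4) for q in ((216,137),(342,137))])
E
```

```text
[[ 0.4681  0.042   0.022 ]
 [ 0.605   0.0219  0.022 ]
 [ 0.5774 -0.1751  0.022 ]
 [ 0.4392 -0.1565  0.022 ]] mean [ 0.5224 -0.0669  0.022 ]
0.2005 81.7
0.1989 82.0
0.1384 -8.4
0.1394 -7.7
handle ends [array([ 0.4791, -0.0584,  0.097 ]), array([ 0.5663, -0.0722,  0.097 ])]
```

```bash
python3 -m handwheel '[{"x":0.3,"y":0,"z":3,"wx":0,"wy":0,"wz":0,"claw":-0.2},{"x":0,"y":0,"z":3.5,"wx":0,"wy":0,"wz":0,"claw":-0.2},{"x":0,"y":0,"z":3,"wx":0,"wy":0,"wz":0,"claw":-0.2},{"x":0,"y":0,"z":2,"wx":0,"wy":0,"wz":0,"claw":-0.2},{"x":0,"y":0,"z":1.2,"wx":0,"wy":0,"wz":0,"claw":-0.2},{"x":0,"y":0,"z":0.6,"wx":0,"wy":0,"wz":0,"claw":-0.2},{"x":0,"y":0,"z":0.5,"wx":0,"wy":0,"wz":0,"claw":-0.2},{"x":0,"y":0,"z":0.3,"wx":0,"wy":0,"wz":0,"claw":-0.2},{"x":0,"y":0,"z":0,"wx":0,"wy":0,"wz":0,"claw":-0.2}]'
```

```text
time: 9.25
ee_pos: [0.5151, -0.1204, 0.0359]
ee_rot: [0.76, 0.649, 0.0, 0.0]
wrist_force: [-0.2, 0.1, -1.6]
gripper_width: 0.049
finger_force: 18.0
```

```bash
python3 -m handwheel '[{"x":0,"y":0,"z":0.15,"wx":0,"wy":0,"wz":0,"claw":-0.2},{"x":0,"y":0,"z":0,"wx":0,"wy":0,"wz":0,"claw":-0.2},{"x":0,"y":0,"z":0,"wx":0,"wy":0,"wz":0,"claw":0.2},{"x":0,"y":0,"z":0,"wx":0,"wy":0,"wz":0,"claw":0.45},{"x":0,"y":0,"z":0,"wx":0,"wy":0,"wz":0,"claw":0.45}]'
python3 -m handwheel '[{"x":0,"y":0,"z":-1,"wx":0,"wy":0,"wz":0,"claw":0.45},{"x":0,"y":0,"z":-3,"wx":0,"wy":0,"wz":0,"claw":0.45},{"x":0,"y":0,"z":-4,"wx":0,"wy":0,"wz":0,"claw":0.45},{"x":0,"y":0,"z":-4,"wx":0,"wy":0,"wz":0,"claw":0.6},{"x":0,"y":0,"z":-3,"wx":0,"wy":0,"wz":0,"claw":1}]'
python3 - <<'E'
from h import *
go([.5766,-.3711,.18],0)
E
```

```text
time: 9.75
ee_pos: [0.515, -0.1203, 0.0343]
ee_rot: [0.76, 0.649, 0.0, 0.0]
wrist_force: [-0.3, 0.6, 0.8]
gripper_width: 0.0668
finger_force: 0.0
time: 10.25
ee_pos: [0.5155, -0.1206, 0.1877]
ee_rot: [0.76, 0.649, 0.001, 0.002]
wrist_force: [0.7, -0.9, 0.1]
gripper_width: 0.0799
finger_force: 0.0
shift cm [-23.79   9.95   0.83] turn [ 0.004  0.001 -0.157]; shift cm in final axes [-25.05   6.11   0.77] | at [ 0.5155 -0.1206  0.1877] t 10.25 w 0.0799 F [ 0.7 -0.9  0.1] j [-0.44 -0.01  1.89  0.    1.26 -0.29]
```

```bash
python3 -m handwheel '[{"x":-4,"y":1.66,"z":0,"wx":0,"wy":0,"wz":0,"claw":1},{"x":-4,"y":1.66,"z":0,"wx":0,"wy":0,"wz":0,"claw":1},{"x":-4,"y":1.66,"z":0,"wx":0,"wy":0,"wz":0,"claw":1},{"x":-4,"y":1.66,"z":0,"wx":0,"wy":0,"wz":0,"claw":1},{"x":-4,"y":1.66,"z":2,"wx":0,"wy":0,"wz":0,"claw":1},{"x":-3.8,"y":1.66,"z":3,"wx":0,"wy":0,"wz":0,"claw":1},{"x":0,"y":0,"z":2,"wx":0,"wy":0,"wz":0,"claw":1},{"x":0,"y":0,"z":0,"wx":0,"wy":0,"wz":0,"claw":1}]'
python3 - <<'E'
from h import *
im,d,p=cap('wrist','w5.png')
hsv=cv2.cvtColor(im[:,:,::-1].copy(),cv2.COLOR_BGR2HSV)
m=((hsv[...,1]<60)&(hsv[...,2]>100)).astype('uint8')
k,l,s,ce=cv2.connectedComponentsWithStats(m)
for i in range(1,k):
    if s[i,4]>400:
        el=cv2.fitEllipse(cv2.convexHull(cv2.findContours((l==i).astype('uint8'),0,1)[0][0])); print(s[i],np.round(el[0],0),np.round(el[1],0),onplane(p,el[0],.04).round(4))
for r in pinpoint('pot_mid','wrist')[:2]: print(r['confidence'],onplane(p,r['position'],.02).round(4))
go([.5766,-.3711,.03])
E
```

```text
time: 11.05
ee_pos: [0.5737, -0.3694, 0.111]
ee_rot: [0.761, 0.649, -0.0, -0.003]
wrist_force: [-0.8, 0.4, 0.2]
gripper_width: 0.0942
finger_force: 0.0
[ 366    0  194  113 9824] [462.  41.] [135. 199.] [ 0.7059 -0.2691  0.04  ]
[ 244  180   82   85 4265] [284. 224.] [81. 84.] [ 0.5762 -0.371   0.04  ]
0.56 [ 0.5761 -0.3714  0.02  ]
shift cm [-0.13  0.11  8.53] | at [ 0.5757 -0.3696  0.1154] t 11.15 w 0.0942 F [0.2 0.4 0.6] j [-0.74  0.42  1.53  0.    1.19 -0.58]
```

View pics/w5.png

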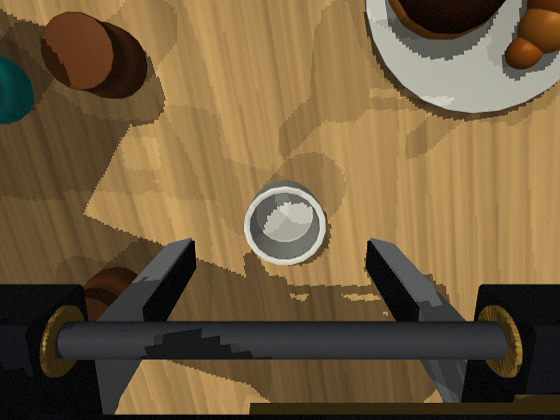

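The pot rim is at (284,224), centred, so I'm gripping it.

```bash
python3 -m handwheel '[{"x":-0.1,"y":0.05,"z":4,"wx":0,"wy":0,"wz":0,"claw":1},{"x":0,"y":0,"z":3,"wx":0,"wy":0,"wz":0,"claw":1},{"x":0,"y":0,"z":2.5,"wx":0,"wy":0,"wz":0,"claw":1},{"x":0,"y":0,"z":0,"wx":0,"wy":0,"wz":0,"claw":0.5},{"x":0,"y":0,"z":0,"wx":0,"wy":0,"wz":0,"claw":0},{"x":0,"y":0,"z":0,"wx":0,"wy":0,"wz":0,"claw":0},{"x":0,"y":0,"z":0,"wx":0,"wy":0,"wz":0,"claw":0},{"x":0,"y":0,"z":0,"wx":0,"wy":0,"wz":0,"claw":0},{"x":0,"y":0,"z":0,"wx":0,"wy":0,"wz":0,"claw":0}]' 18
python3 -m handwheel '[{"x":0,"y":0,"z":-1,"wx":0,"wy":0,"wz":0,"claw":0},{"x":0,"y":0,"z":-3,"wx":0,"wy":0,"wz":0,"claw":0},{"x":0,"y":0,"z":-4,"wx":0,"wy":0,"wz":0,"claw":0},{"x":0,"y":0,"z":-4,"wx":0,"wy":0,"wz":0,"claw":0},{"x":0,"y":0,"z":-4,"wx":0,"wy":0,"wz":0,"claw":0},{"x":0,"y":0,"z":-2,"wx":0,"wy":0,"wz":0,"claw":0},{"x":0,"y":0,"z":0,"wx":0,"wy":0,"wz":0,"claw":0}]'
python3 - <<'E'
from h import *
a=np.radians(-8.3); b=np.array([.5225,-.066]); y=np.array([-np.sin(a),np.cos(a)])
go([*(b+.054*y),.19],a)
E
```

```text
time: 12.05
ee_pos: [0.5767, -0.3717, 0.0216]
ee_rot: [0.76, 0.649, 0.0, 0.001]
wrist_force: [-2.1, 1.0, 5.7]
gripper_width: 0.0583
finger_force: 17.7
time: 12.75
ee_pos: [0.5776, -0.3724, 0.2046]
ee_rot: [0.76, 0.649, 0.001, 0.004]
wrist_force: [0.4, -0.2, -1.7]
gripper_width: 0.0587
finger_force: 17.8
shift cm [ 34.81 -10.3    1.24] turn [ 0.007  0.004 -0.012]; shift cm in final axes [34.92 -9.87  1.46] | at [ 0.5776 -0.3724  0.2046] t 12.75 w 0.0587 F [ 0.4 -0.2 -1.7] j [-0.74  0.33  1.47  0.    1.33 -0.58]
```

```bash
python3 -m handwheel '[{"x":3.9,"y":-1.14,"z":0,"wx":0,"wy":0,"wz":0,"claw":0},{"x":3.9,"y":-1.14,"z":0,"wx":0,"wy":0,"wz":0,"claw":0},{"x":3.9,"y":-1.14,"z":0,"wx":0,"wy":0,"wz":0,"claw":0},{"x":3.9,"y":-1.14,"z":0,"wx":0,"wy":0,"wz":0,"claw":0},{"x":3.9,"y":-1.14,"z":0,"wx":0,"wy":0,"wz":0,"claw":0},{"x":3.9,"y":-1.14,"z":0,"wx":0,"wy":0,"wz":0,"claw":0},{"x":3.9,"y":-1.14,"z":0,"wx":0,"wy":0,"wz":0,"claw":0},{"x":3.9,"y":-1.14,"z":0,"wx":0,"wy":0,"wz":0,"claw":0},{"x":3.6,"y":-1.14,"z":0,"wx":0,"wy":0,"wz":-0.012,"claw":0},{"x":0,"y":0,"z":0,"wx":0,"wy":0,"wz":0,"claw":0}]'
python3 - <<'E'
from h import *
im,d,p=cap('top','top2.png')
c=cut_out('basket','top')[0]; ys,xs=np.nonzero(c['pixels']); P=unproj(p,np.c_[xs,ys],d[ys,xs])
ok=(abs(P[:,2]-.015)<.02)&(d[ys,xs]>0); print(cv2.minAreaRect(P[ok,:2].astype('float32')))
a=np.radians(-8.3); b=np.array([.5225,-.066]); y=np.array([-np.sin(a),np.cos(a)])
go([*(b+.054*y),.028],a)
E
```

```text
time: 13.75
ee_pos: [0.5269, -0.0074, 0.1974]
ee_rot: [0.755, 0.656, -0.001, -0.002]
wrist_force: [0.2, -0.7, -0.9]
gripper_width: 0.0584
finger_force: 17.9
((0.5234014391899109, -0.06729042530059814), (0.1979241520166397, 0.1424892693758011), 80.34740447998047)
shift cm [-0.16  0.29 17.01] turn [-0.002  0.     0.001]; shift cm in final axes [-0.16  0.25 17.01] | at [ 0.5281 -0.0106  0.1981] t 13.85 w 0.0583 F [-0.6 -0.1 -1.3] j [-0.23 -0.02  1.88 -0.    1.28 -0.09]
```

```bash
python3 -m handwheel '[{"x":-0.15,"y":0.25,"z":3.5,"wx":0,"wy":0,"wz":0,"claw":0},{"x":0,"y":0,"z":4,"wx":0,"wy":0,"wz":0,"claw":0},{"x":0,"y":0,"z":3,"wx":0,"wy":0,"wz":0,"claw":0},{"x":0,"y":0,"z":2.5,"wx":0,"wy":0,"wz":0,"claw":0},{"x":0,"y":0,"z":1.5,"wx":0,"wy":0,"wz":0,"claw":0},{"x":0,"y":0,"z":1,"wx":0,"wy":0,"wz":0,"claw":0},{"x":0,"y":0,"z":0.6,"wx":0,"wy":0,"wz":0,"claw":0},{"x":0,"y":0,"z":0.4,"wx":0,"wy":0,"wz":0,"claw":0},{"x":0,"y":0,"z":0.3,"wx":0,"wy":0,"wz":0,"claw":0},{"x":0,"y":0,"z":0,"wx":0,"wy":0,"wz":0,"claw":0}]'
```

```text
time: 14.85
ee_pos: [0.5316, -0.0131, 0.032]
ee_rot: [0.756, 0.654, 0.0, 0.0]
wrist_force: [-0.1, 0.5, 0.7]
gripper_width: 0.058
finger_force: 17.9
```

```bash
python3 -m handwheel '[{"x":0,"y":0,"z":0.2,"wx":0,"wy":0,"wz":0,"claw":0},{"x":0,"y":0,"z":0,"wx":0,"wy":0,"wz":0,"claw":0}]'; python3 -m handwheel '[{"x":0,"y":0,"z":0.1,"wx":0,"wy":0,"wz":0,"claw":0},{"x":0,"y":0,"z":0,"wx":0,"wy":0,"wz":0,"claw":0}]'
```

```text
time: 15.05
ee_pos: [0.5315, -0.0131, 0.0299]
ee_rot: [0.756, 0.654, 0.0, 0.0]
wrist_force: [0.5, 0.1, -0.9]
gripper_width: 0.0582
finger_force: 17.9
time: 15.25
ee_pos: [0.5313, -0.013, 0.0287]
ee_rot: [0.756, 0.654, 0.0, 0.0]
wrist_force: [-0.1, -0.1, -1.5]
gripper_width: 0.0585
finger_force: 17.9
```

```bash
python3 -m handwheel '[{"x":0,"y":0,"z":0.1,"wx":0,"wy":0,"wz":0,"claw":0},{"x":0,"y":0,"z":0,"wx":0,"wy":0,"wz":0,"claw":0.4},{"x":0,"y":0,"z":0,"wx":0,"wy":0,"wz":0,"claw":0.65},{"x":0,"y":0,"z":0,"wx":0,"wy":0,"wz":0,"claw":0.65},{"x":0,"y":0,"z":-1,"wx":0,"wy":0,"wz":0,"claw":0.65},{"x":0,"y":0,"z":-3,"wx":0,"wy":0,"wz":0,"claw":0.65},{"x":0,"y":0,"z":-4,"wx":0,"wy":0,"wz":0,"claw":0.65},{"x":0,"y":0,"z":-4,"wx":0,"wy":0,"wz":0,"claw":0.4},{"x":0,"y":0,"z":-5,"wx":0,"wy":0,"wz":0,"claw":0.1},{"x":0,"y":0,"z":-3,"wx":0,"wy":0,"wz":0,"claw":0}]'
python3 -m handwheel '[{"x":0,"y":-3,"z":0,"wx":0,"wy":0,"wz":-0.143,"claw":0},{"x":0,"y":-3,"z":0,"wx":0,"wy":0,"wz":-0.143,"claw":0},{"x":0,"y":-3,"z":0,"wx":0,"wy":0,"wz":-0.143,"claw":0},{"x":0,"y":-3,"z":0,"wx":0,"wy":0,"wz":-0.143,"claw":0},{"x":0,"y":0,"z":0,"wx":0,"wy":0,"wz":-0.143,"claw":0},{"x":0,"y":0,"z":0,"wx":0,"wy":0,"wz":-0.143,"claw":0},{"x":0,"y":0,"z":0,"wx":0,"wy":0,"wz":-0.143,"claw":0},{"x":0,"y":0,"z":0,"wx":0,"wy":0,"wz":-0.143,"claw":0},{"x":0,"y":0,"z":0,"wx":0,"wy":0,"wz":-0.143,"claw":0},{"x":0,"y":0,"z":0,"wx":0,"wy":0,"wz":-0.143,"claw":0},{"x":0,"y":0,"z":0,"wx":0,"wy":0,"wz":-0.143,"claw":0},{"x":0,"y":0,"z":0,"wx":0,"wy":0,"wz":0,"claw":0}]'
python3 - <<'E'
from h import *
T,dT,pT=cap('top'); 
for t,h in (('rail_mid',.2),('guard_edge',.353)):
    for r in pinpoint(t,'top')[:2]: print(t,round(r['confidence'],2),np.round(r['position'],1),onplane(pT,r['position'],h).round(4))
S,dS,pS=cap('scene')
for t,h in (('rail_mid',.2),('guard_edge',.353)):
    for r in pinpoint(t,'scene')[:2]: print(t,round(r['confidence'],2),np.round(r['position'],1),onplane(pS,r['position'],h).round(4))
a=cv2.resize(T[110:250,90:290],None,fx=4,fy=4,interpolation=2)[:,:,::-1]; cv2.imwrite('pics/topc.png',a)
b=cv2.resize(S[100:280,330:450],None,fx=3.3,fy=3.3,interpolation=2)[:,:,::-1]; cv2.imwrite('pics/scc.png',b)
go([.4,-.05,.2])
W,dW,pW=cap('wrist','w6.png')
for t,h in (('rail_mid',.2),('guard_edge',.353)):
    for r in pinpoint(t,'wrist')[:2]: print(t,round(r['confidence'],2),np.round(r['position'],1),onplane(pW,r['position'],h).round(4))
E
```

```text
time: 16.25
ee_pos: [0.5325, -0.0133, 0.2328]
ee_rot: [0.756, 0.654, 0.002, 0.003]
wrist_force: [0.4, 0.0, 0.1]
gripper_width: 0.0573
finger_force: 0.0
time: 17.45
ee_pos: [0.4131, -0.0213, 0.2283]
ee_rot: [0.071, 0.997, -0.0, 0.001]
wrist_force: [0.4, 0.4, -0.5]
gripper_width: 0.0468
finger_force: 0.0
guard_edge 0.56 [188.1 197.9] [0.586  0.2434 0.353 ]
rail_mid 0.77 [386.  185.9] [0.6673 0.3062 0.2   ]
rail_mid 0.17 [286.6 266.4] [ 0.6874 -0.1605  0.2   ]
guard_edge 0.75 [350.8 140.5] [0.5717 0.2333 0.353 ]
guard_edge 0.75 [334.3 296. ] [ 0.9128 -0.2643  0.353 ]
shift cm [ 0.89 -3.03  2.78] | at [ 0.4131 -0.0213  0.2278] t 17.75 w 0.0474 F [-0.5  0.6 -0.4] j [-0.33 -0.36  2.12  0.    1.39 -1.75]
```

View pics/topc.png

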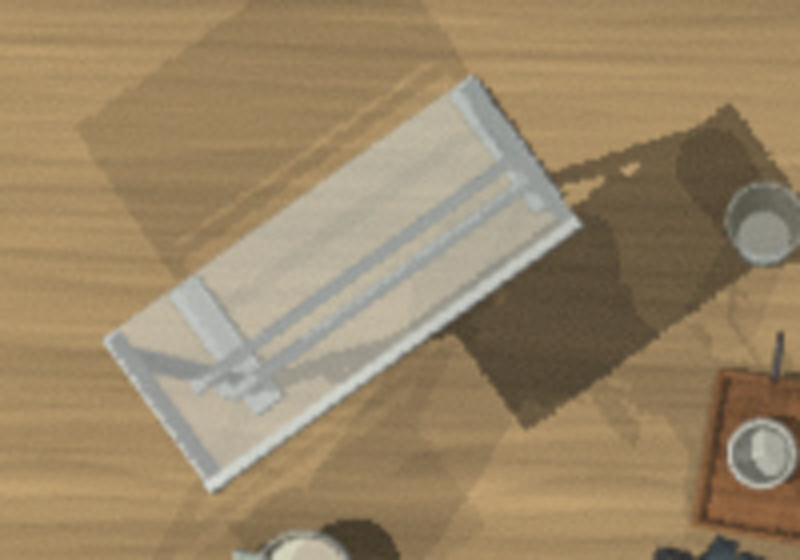

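View pics/scc.png

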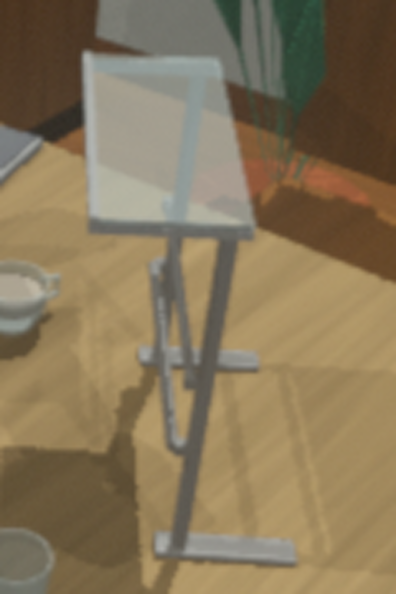

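The top crop shows the guard's front corners at crop (213,488) and (578,222), and its back corners at (108,342) and (470,78). Two parallel bars (the rail and the stop) run between them. I'll get the rack pose from these.

```bash
python3 - <<'E'
from h import *
p=cams.camera_params('top'); q=cams.camera_params('scene')
f=lambda u,v,h: onplane(p,(90+(u+.5)/4-.5,110+(v+.5)/4-.5),h)
g=lambda u,v,h: onplane(q,(330+(u+.5)/3.3-.5,100+(v+.5)/3.3-.5),h)
for nm,c in (('top',[f(*a,.357) for a in ((213,488),(578,222),(470,78),(108,342))]),('scene',[g(*a,.357) for a in ((90,228),(252,232),(218,60),(88,55))])):
    c=np.array(c); print(nm,c.round(4).tolist())
    for i in range(4):
        v=c[(i+1)%4]-c[i]; print(np.linalg.norm(v).round(4),np.degrees(np.arctan2(v[1],v[0])).round(1))
    x=np.array([np.cos(np.radians(33)),np.sin(np.radians(33)),0]); print('centre',c.mean(0).round(4))
for a,b in (((215,380),(505,165)),((270,372),(525,190))):
    A,B=f(*a,.2),f(*b,.2); print('rail line z=.2',A.round(4),B.round(4),np.degrees(np.arctan2(*(A-B)[1::-1])))
T,d=cams.capture('top')
for u,v in ((370,264),(380,295),(400,300),(320,330)): 
    U,V=round(90+u/4),round(110+v/4); print(u,v,d[V-1:V+2,U-1:U+2].round(3).tolist())
E
```

```text
top [[0.4898, 0.3628, 0.357], [0.6801, 0.1192, 0.357], [0.7781, 0.1969, 0.357], [0.5879, 0.4382, 0.357]]
0.3091 -52.0
0.125 38.4
0.3072 128.3
0.1237 -142.4
centre [0.634  0.2792 0.357 ]
scene [[0.6834, 0.1122, 0.357], [0.7806, 0.1931, 0.357], [0.5886, 0.4458, 0.357], [0.4885, 0.3714, 0.357]]
0.1265 39.8
0.3174 127.2
0.1247 -143.3
0.3243 -53.1
centre [0.6353 0.2806 0.357 ]
rail line z=.2 [0.5721 0.4076 0.2   ] [0.7451 0.1907 0.2   ] 128.58898707312025
rail line z=.2 [0.5794 0.3658 0.2   ] [0.7261 0.1747 0.2   ] 127.50844520305276
370 264 [[1.2960000038146973, 1.2929999828338623, 1.2920000553131104], [1.2929999828338623, 1.2970000505447388, 1.2910000085830688], [1.2890000343322754, 1.2960000038146973, 1.2910000085830688]]
380 295 [[1.2960000038146973, 1.2940000295639038, 1.2960000038146973], [1.2940000295639038, 1.2879999876022339, 1.2920000553131104], [1.2940000295639038, 1.2929999828338623, 1.2869999408721924]]
400 300 [[1.2940000295639038, 1.2970000505447388, 1.2999999523162842], [1.2960000038146973, 1.2899999618530273, 1.2970000505447388], [1.2949999570846558, 1.2949999570846558, 1.2929999828338623]]
320 330 [[1.2929999828338623, 1.2929999828338623, 1.2940000295639038], [1.2940000295639038, 1.2949999570846558, 1.2890000343322754], [1.2910000085830688, 1.2929999828338623, 1.2899999618530273]]
```

```bash
python3 - <<'E'
from h import *
from scipy.ndimage import map_coordinates
q=cams.camera_params('scene'); 
C=np.array([.662,.3015]); a=np.radians(38); ex=np.array([np.cos(a),np.sin(a)]); ey=np.array([-ex[1],ex[0]])
g=lambda u,v,h: onplane(q,(330+(u+.5)/3.3-.5,100+(v+.5)/3.3-.5),h)
for h in (.2,.125):
    for c in ((157,268),(178,446)):
        P=g(*c,h); print(h,c,P.round(4),'local',((P[:2]-C)@ex).round(4),((P[:2]-C)@ey).round(4))
# profile across the rail, averaged along it, points on z=h plane projected into the picture
for n,yr in (('top',np.linspace(-.09,.11,40)),('scene',np.linspace(-.14,.0,40))):
    p=cams.camera_params(n); im=cams.capture(n)[0].mean(2)
    for h in (.2,.125):
        xs=np.arange(-.04,.0401,.004); out=[]
        for x in xs:
            W=np.array([[*(C+x*ex+y*ey),h] for y in yr])
            uv=cv2.projectPoints(W,np.array(p['rvec'],float),np.array(p['tvec'],float),np.array(p['mtx'],float),None)[0][:,0]
            out.append(map_coordinates(im,[uv[:,1],uv[:,0]],order=1).mean())
        print(n,h,*(f'{1000*x:.0f}:{o:.0f}' for x,o in zip(xs,out)))
E
```

```text
0.2 (157, 268) [0.6308 0.3117 0.2   ] local -0.0183 0.0272
0.2 (178, 446) [0.7942 0.1031 0.2   ] local -0.018 -0.2378
0.125 (157, 268) [0.5713 0.413  0.125 ] local -0.0028 0.1437
0.125 (178, 446) [0.7513 0.1832 0.125 ] local -0.0025 -0.1482
top 0.2 -40:168 -36:169 -32:169 -28:158 -24:158 -20:167 -16:170 -12:174 -8:169 -4:157 -0:156 4:163 8:173 12:174 16:174 20:173 24:173 28:170 32:167 36:167 40:168
top 0.125 -40:166 -36:167 -32:167 -28:168 -24:169 -20:170 -16:166 -12:156 -8:161 -4:169 -0:171 4:174 8:168 12:157 16:156 20:162 24:173 28:175 32:174 36:174 40:174
scene 0.2 -40:138 -36:136 -32:132 -28:117 -24:108 -20:124 -16:118 -12:113 -8:117 -4:106 -0:103 4:113 8:127 12:122 16:114 20:108 24:103 28:102 32:106 36:113 40:121
scene 0.125 -40:121 -36:125 -32:124 -28:126 -24:127 -20:127 -16:123 -12:108 -8:111 -4:132 -0:137 4:138 8:129 12:111 16:98 20:94 24:102 28:106 32:109 36:116 40:123
```

```bash
python3 -m handwheel '[{"x":0,"y":0,"z":0,"wx":0,"wy":-0.122,"wz":0,"claw":0},{"x":0,"y":0,"z":0,"wx":0,"wy":-0.122,"wz":0,"claw":0},{"x":0,"y":0,"z":0,"wx":0,"wy":-0.122,"wz":0,"claw":0},{"x":0,"y":0,"z":0,"wx":0,"wy":-0.122,"wz":0,"claw":0},{"x":0,"y":0,"z":0,"wx":0,"wy":-0.122,"wz":0,"claw":0},{"x":0,"y":0,"z":0,"wx":0,"wy":0,"wz":0,"claw":0}]'
cat > k.py <<'E'
from h import *
B=np.array([.5228,-.066]); LEAN=-.61
def tgt(xy,z,yaw,back=0.):
    rot=down(yaw+np.pi/2,LEAN); return np.array([*xy,z])+(.008-back)*rot.as_matrix()[:,2],rot
E
python3 - <<'E'
from k import *
im,d,p=cap('wrist','w7.png')
for r in pinpoint('basket_handle','wrist')[:2]: print(round(r['confidence'],2),np.round(r['position'],1),onplane(p,r['position'],.09).round(4))
for b in (.08,0):
    P,r=tgt(B,.09,np.radians(-8.3),b); go(P,rot=r)
E
```

```text
time: 18.65
ee_pos: [0.4112, -0.0209, 0.2254]
ee_rot: [0.069, 0.951, -0.022, 0.3]
wrist_force: [-0.4, -0.7, -0.7]
gripper_width: 0.0467
finger_force: 0.0
0.64 [253.3 208.6] [ 0.5233 -0.0655  0.09  ]
shift cm [-1.5  -2.82 10.72] turn [ 0.    -0.     0.001]; shift cm in final axes [-1.5  -2.81 10.72] | at [ 0.4131 -0.0216  0.2283] t 18.75 w 0.047 F [ 0.1 -0.3  0.4] j [-0.44 -0.91  2.51  0.21  0.96 -1.94]
shift cm [-1.5  -2.82 18.72] turn [ 0.    -0.     0.001]; shift cm in final axes [-1.5  -2.81 18.72] | at [ 0.4131 -0.0216  0.2283] t 18.75 w 0.047 F [ 0.1 -0.3  0.4] j [-0.44 -0.91  2.51  0.21  0.96 -1.94]
```

```bash
python3 -m handwheel '[{"x":-0.5,"y":-0.9,"z":3.6,"wx":0,"wy":0,"wz":0,"claw":-0.1},{"x":-0.5,"y":-0.9,"z":3.6,"wx":0,"wy":0,"wz":0,"claw":-0.1},{"x":-0.5,"y":-1,"z":3.5,"wx":0,"wy":0,"wz":0,"claw":-0.1},{"x":0,"y":0,"z":0,"wx":0,"wy":0,"wz":0,"claw":-0.15},{"x":0,"y":0,"z":0,"wx":0,"wy":0,"wz":0,"claw":-0.15}]'
python3 - <<'E'
from k import *
im,d,p=cap('wrist','w8.png')
for r in pinpoint('basket_handle','wrist')[:2]: print(round(r['confidence'],2),np.round(r['position'],1),onplane(p,r['position'],.09).round(4))
P,r=tgt(B,.09,np.radians(-8.3)); go(P,rot=r)
E
```

```text
time: 19.25
ee_pos: [0.4824, -0.0595, 0.1476]
ee_rot: [0.068, 0.952, -0.02, 0.297]
wrist_force: [-0.4, 0.2, -0.2]
gripper_width: 0.04
finger_force: 0.0
0.96 [281.5 222.6] [ 0.5235 -0.0647  0.09  ]
0.71 [338.7 147.2] [ 0.4601 -0.0229  0.09  ]
shift cm [ 0.19 -0.06  8.08] turn [0.001 0.002 0.003]; shift cm in final axes [ 0.17 -0.06  8.08] | at [ 0.483  -0.0596  0.1506] t 19.35 w 0.0403 F [-0.4 -0.3  0.5] j [-0.46 -0.47  2.43  0.31  0.61 -2.09]
```

View pics/w8.png

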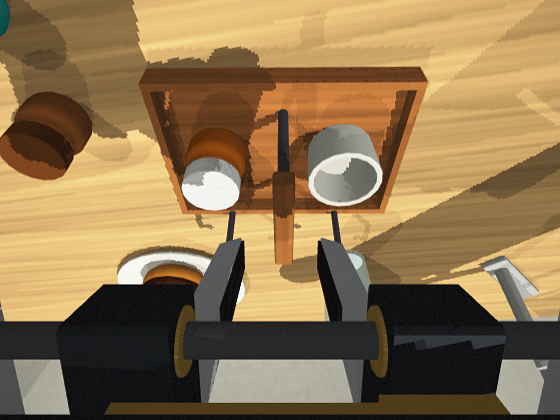

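The jar and the pot stand upright on either side of the handle, and the handle bar at (283,220) lies centred between the fingers. I'm advancing, gripping firmly and lifting.

```bash
python3 -m handwheel '[{"x":0.1,"y":-0.05,"z":3,"wx":0,"wy":0,"wz":0,"claw":-0.15},{"x":0.05,"y":0,"z":2.5,"wx":0,"wy":0,"wz":0,"claw":-0.15},{"x":0,"y":0,"z":1.5,"wx":0,"wy":0,"wz":0,"claw":-0.15},{"x":0,"y":0,"z":1,"wx":0,"wy":0,"wz":0,"claw":-0.15},{"x":0,"y":0,"z":0,"wx":0,"wy":0,"wz":0,"claw":-0.15},{"x":0,"y":0,"z":0,"wx":0,"wy":0,"wz":0,"claw":-0.5},{"x":0,"y":0,"z":0,"wx":0,"wy":0,"wz":0,"claw":-1},{"x":0,"y":0,"z":0,"wx":0,"wy":0,"wz":0,"claw":-1},{"x":0,"y":0,"z":0,"wx":0,"wy":0,"wz":0,"claw":-1},{"x":0,"y":0,"z":0,"wx":0,"wy":0,"wz":0,"claw":-1},{"x":0,"y":0,"z":0,"wx":0,"wy":0,"wz":0,"claw":-1}]' 55
python3 - <<'E'
from k import *
P,r=tgt(B,.09,np.radians(-8.3)); go(P,rot=r); s=status.get_state(); print(s['finger_force'])
for z in (.10,.03): print(r.inv().apply([0,0,z])*100)
E
```

```text
time: 20.45
ee_pos: [0.5266, -0.066, 0.0834]
ee_rot: [0.068, 0.951, -0.021, 0.3]
wrist_force: [-7.5, 4.8, 10.2]
gripper_width: 0.0138
finger_force: 55.0
shift cm [-0.07 -0.06  0.04] turn [0.002 0.001 0.002]; shift cm in final axes [-0.07 -0.05  0.04] | at [ 0.5266 -0.066   0.0834] t 20.45 w 0.0138 F [-7.5  4.8 10.2] j [-0.42 -0.16  2.35  0.43  0.39 -2.2 ]
55.00118315219879
[-5.7286746   0.         -8.19648018]
[-1.71860238  0.         -2.45894405]
```

```bash
python3 -m handwheel '[{"x":-0.29,"y":0,"z":-0.41,"wx":0,"wy":0,"wz":0,"claw":-1},{"x":-0.57,"y":0,"z":-0.82,"wx":0,"wy":0,"wz":0,"claw":-1},{"x":-0.86,"y":0,"z":-1.23,"wx":0,"wy":0,"wz":0,"claw":-1},{"x":-0.86,"y":0,"z":-1.23,"wx":0,"wy":0,"wz":0,"claw":-1},{"x":-0.86,"y":0,"z":-1.23,"wx":0,"wy":0,"wz":0,"claw":-1},{"x":-0.86,"y":0,"z":-1.23,"wx":0,"wy":0,"wz":0,"claw":-1},{"x":-0.86,"y":0,"z":-1.23,"wx":0,"wy":0,"wz":0,"claw":-1},{"x":-0.86,"y":0,"z":-1.23,"wx":0,"wy":0,"wz":0,"claw":-1},{"x":-0.86,"y":0,"z":-1.23,"wx":0,"wy":0,"wz":0,"claw":-1},{"x":-0.86,"y":0,"z":-1.23,"wx":0,"wy":0,"wz":0,"claw":-1},{"x":-0.86,"y":0,"z":-1.23,"wx":0,"wy":0,"wz":0,"claw":-1},{"x":-0.57,"y":0,"z":-0.82,"wx":0,"wy":0,"wz":0,"claw":-1}]'
python3 - <<'E'
from k import *
s=status.get_state(); print('moment',s['moment'])
im,d,p=cap('wrist','w9.png')
# tray floor/rim tilt from depth in the basket frame carried by the tool
m=cut_out('basket','wrist')
if m:
    ys,xs=np.nonzero(m[0]['pixels']&(d>0)); P=unproj(p,np.c_[xs,ys],d[ys,xs]); z0=np.percentile(P[:,2],20); Q=P[abs(P[:,2]-z0)<.006]
    A=np.c_[Q[:,:2]-Q[:,:2].mean(0),np.ones(len(Q))]; print('floor slope',np.linalg.lstsq(A,Q[:,2],rcond=None)[0],len(Q),'z pct',np.percentile(P[:,2],[2,10,20,50]))
C=np.array([.662,.299]); a=np.radians(38); ex=np.array([np.cos(a),np.sin(a)])
for off in (.215,.085):
    P,r=tgt(C-off*ex,.248,a); go(P,rot=r)
E
```

```text
time: 21.65
ee_pos: [0.5253, -0.0663, 0.2424]
ee_rot: [0.068, 0.952, -0.022, 0.299]
wrist_force: [1.1, -0.4, -5.8]
gripper_width: 0.0133
finger_force: 55.0
moment [ 0.19019167  0.85507303 -0.01217912]
floor slope [ 0.00198665 -0.00105524  0.16649407] 31253 z pct [0.16315386 0.16572931 0.16610087 0.1672561 ]
shift cm [ 5.3  22.94 -3.49] turn [-0.463  0.001 -0.66 ]; shift cm in final axes [-9.85 20.45  7.14] | at [ 0.5262 -0.0666  0.2435] t 21.75 w 0.0137 F [ 0.2 -0.8 -6. ] j [-0.42 -0.45  2.24  0.23  0.77 -1.97]
shift cm [-2.07 32.32  1.67] turn [-0.463  0.001 -0.66 ]; shift cm in final axes [-20.51  20.45  14.59] | at [ 0.5262 -0.0666  0.2435] t 21.75 w 0.0137 F [ 0.2 -0.8 -6. ] j [-0.42 -0.45  2.24  0.23  0.77 -1.97]
```

```bash
python3 -m handwheel '[{"x":0.18,"y":0.77,"z":-0.12,"wx":0,"wy":0,"wz":0,"claw":-1},{"x":0.36,"y":1.54,"z":-0.23,"wx":0,"wy":0,"wz":0,"claw":-1},{"x":0.53,"y":2.31,"z":-0.35,"wx":0,"wy":0,"wz":0,"claw":-1},{"x":0.53,"y":2.31,"z":-0.35,"wx":0,"wy":0,"wz":0,"claw":-1},{"x":0.53,"y":2.31,"z":-0.35,"wx":0,"wy":0,"wz":0,"claw":-1},{"x":0.53,"y":2.31,"z":-0.35,"wx":0,"wy":0,"wz":0,"claw":-1},{"x":0.53,"y":2.31,"z":-0.35,"wx":0,"wy":0,"wz":0,"claw":-1},{"x":0.53,"y":2.31,"z":-0.35,"wx":0,"wy":0,"wz":0,"claw":-1},{"x":0.53,"y":2.31,"z":-0.35,"wx":0,"wy":0,"wz":0,"claw":-1},{"x":0.53,"y":2.31,"z":-0.35,"wx":0,"wy":0,"wz":0,"claw":-1},{"x":0.33,"y":1.45,"z":-0.22,"wx":0,"wy":0,"wz":0,"claw":-1},{"x":0.16,"y":0.67,"z":-0.1,"wx":0,"wy":0,"wz":0,"claw":-1}]'
python3 -m handwheel '[{"x":0,"y":0,"z":0,"wx":-0.023,"wy":0,"wz":-0.033,"claw":-1},{"x":0,"y":0,"z":0,"wx":-0.046,"wy":0,"wz":-0.066,"claw":-1},{"x":0,"y":0,"z":0,"wx":-0.057,"wy":0,"wz":-0.082,"claw":-1},{"x":0,"y":0,"z":0,"wx":-0.057,"wy":0,"wz":-0.082,"claw":-1},{"x":0,"y":0,"z":0,"wx":-0.057,"wy":0,"wz":-0.082,"claw":-1},{"x":0,"y":0,"z":0,"wx":-0.057,"wy":0,"wz":-0.082,"claw":-1},{"x":0,"y":0,"z":0,"wx":-0.057,"wy":0,"wz":-0.082,"claw":-1},{"x":0,"y":0,"z":0,"wx":-0.057,"wy":0,"wz":-0.082,"claw":-1},{"x":0,"y":0,"z":0,"wx":-0.034,"wy":0,"wz":-0.049,"claw":-1},{"x":0,"y":0,"z":0,"wx":-0.015,"wy":0,"wz":-0.021,"claw":-1},{"x":0,"y":0,"z":0,"wx":0,"wy":0,"wz":0,"claw":-1}]'
cat > c.py <<'E'
from k import *
C=np.array([.662,.299]); a=np.radians(38); ex=np.array([np.cos(a),np.sin(a)]); ey=np.array([-ex[1],ex[0]])
def loc(P): v=np.array(P)[...,:2]-C; return np.stack([v@ex,v@ey,np.array(P)[...,2]],-1)
def prof(h,n='top',yr=np.linspace(-.14,.14,57),xs=np.arange(-.012,.0121,.003)):
    p=cams.camera_params(n); im=cams.capture(n)[0].mean(2)
E
python3 - <<'E'
from c import *
for off in (.205,.085):
    P,r=tgt(C-off*ex,.248,a); go(P,rot=r)
im,d,p=cap('wrist','w10.png')
m=cut_out('basket','wrist')[0]; ys,xs=np.nonzero(m['pixels']&(d>0)); P=unproj(p,np.c_[xs,ys],d[ys,xs]); z0=np.percentile(P[:,2],20); Q=P[abs(P[:,2]-z0)<.006]
print('floor slope',np.linalg.lstsq(np.c_[Q[:,:2]-Q[:,:2].mean(0),np.ones(len(Q))],Q[:,2],rcond=None)[0])
for n in ('top','scene'):
    im,d,p=cap(n,n+'3.png')
    for t,h in (('basket_hook',.244),('basket_handle',.248),('rail_mid',.2)):
        for q in pinpoint(t,n)[:1]: print(n,t,round(q['confidence'],2),np.round(q['position'],1),loc(onplane(p,q['position'],h)).round(4))
E
```

```text
time: 22.95
ee_pos: [0.4948, 0.1711, 0.2386]
ee_rot: [0.067, 0.952, -0.021, 0.298]
wrist_force: [0.4, -0.8, -6.0]
gripper_width: 0.0136
finger_force: 55.0
time: 24.05
ee_pos: [0.4961, 0.1684, 0.2394]
ee_rot: [-0.31, 0.903, 0.096, 0.283]
wrist_force: [0.9, -0.1, -6.4]
gripper_width: 0.0132
finger_force: 55.0
shift cm [-1.    0.08  0.44] turn [-0.003 -0.003 -0.001]; shift cm in final axes [-1.    0.08  0.45] | at [0.4961 0.1684 0.2394] t 24.05 w 0.0132 F [ 0.9 -0.1 -6.4] j [-0.1  -0.43  2.23  0.51  0.94 -2.56]
shift cm [-10.85   0.11   7.29] turn [-0.003 -0.003 -0.001]; shift cm in final axes [-10.83   0.08   7.32] | at [0.4961 0.1684 0.2394] t 24.05 w 0.0132 F [ 0.9 -0.1 -6.4] j [-0.1  -0.43  2.23  0.51  0.94 -2.56]
floor slope [ 0.00118914 -0.00094775  0.16343109]
top basket_hook 0.94 [203.  213.3] [-0.1395  0.0054  0.244 ]
top basket_handle 0.94 [220.5 234.8] [-0.2226  0.001   0.248 ]
scene basket_hook 0.86 [341.4 174.6] [-0.1325 -0.0124  0.244 ]
scene basket_handle 0.85 [314.8 170.9] [-0.2147 -0.0038  0.248 ]
scene rail_mid 0.75 [386.6 185.4] [0.0107 0.0054 0.2   ]
```

Floor slope is about 0.1°, so the basket hangs level. I'm advancing under the guard and will stop just before the lips reach the rail.

```bash
python3 -m handwheel '[{"x":-0.48,"y":0,"z":0.37,"wx":0,"wy":0,"wz":0,"claw":-1},{"x":-0.95,"y":0.05,"z":0.73,"wx":0,"wy":0,"wz":0,"claw":-1},{"x":-1.27,"y":0,"z":0.98,"wx":0,"wy":0,"wz":0,"claw":-1},{"x":-1.27,"y":0,"z":0.98,"wx":0,"wy":0,"wz":0,"claw":-1},{"x":-1.27,"y":0,"z":0.98,"wx":0,"wy":0,"wz":0,"claw":-1},{"x":-1.27,"y":0,"z":0.98,"wx":0,"wy":0,"wz":0,"claw":-1},{"x":-0.95,"y":0,"z":0.73,"wx":0,"wy":0,"wz":0,"claw":-1},{"x":-0.64,"y":0,"z":0.49,"wx":0,"wy":0,"wz":0,"claw":-1},{"x":0,"y":0,"z":0,"wx":0,"wy":0,"wz":0,"claw":-1}]'
cat >> c.py <<'E'
def st(n=('top','scene')):
    s=status.get_state(); r=R.from_quat(s['ee_rot']).as_matrix(); h=np.array(s['ee_pos'])-.008*r[:,2]
    v=np.array([r[:,2][:2]@ex,r[2,2]]); print('handle local',loc(h).round(4),'lean',np.degrees(np.arctan2(v[0],-v[1])).round(2),'F',s['wrist_force'].round(1),'F local x',(s['wrist_force'][:2]@ex).round(1),'t',s['time'],'j',s['joint_positions'].round(2),'w',s['gripper_width'])
    for m in n:
        im,d,p=cap(m)
        for t,dz in (('basket_hook',-.004),('basket_handle',0)):
            for q in pinpoint(t,m)[:1]: print(m,t,round(q['confidence'],2),np.round(q['position'],1),loc(onplane(p,q['position'],h[2]+dz)).round(4))
E
python3 -c "
from c import *
st()"
```

```text
time: 25.45
ee_pos: [0.5769, 0.2332, 0.2354]
ee_rot: [-0.311, 0.902, 0.097, 0.284]
wrist_force: [0.4, 0.4, -5.3]
gripper_width: 0.0133
finger_force: 55.0
handle local [-0.1121  0.0006  0.2419] lean 34.9 F [ 0.4  0.4 -5.3] F local x 0.6 t 25.45 j [ 0.06 -0.14  2.02  0.47  0.8  -2.43] w 0.01329623457119279
top basket_handle 0.57 [198.7 205.2] [-0.112   0.0016  0.2419]
scene basket_hook 0.87 [371.2 180.9] [-0.0426 -0.0313  0.2379]
scene basket_handle 0.94 [350.3 171.9] [-0.105   0.0087  0.2419]
```

```bash
python3 -m handwheel '[{"x":-0.6,"y":0,"z":0.5,"wx":0,"wy":0,"wz":0,"claw":-1},{"x":-0.9,"y":0,"z":0.7,"wx":0,"wy":0,"wz":0,"claw":-1},{"x":-0.55,"y":0,"z":0.45,"wx":0,"wy":0,"wz":0,"claw":-1},{"x":-0.2,"y":0,"z":0.15,"wx":0,"wy":0,"wz":0,"claw":-1},{"x":0,"y":0,"z":0,"wx":0,"wy":0,"wz":0,"claw":-1}]'
python3 -c "
from c import *
st()"
```

```text
time: 26.25
ee_pos: [0.5993, 0.2507, 0.2335]
ee_rot: [-0.311, 0.902, 0.097, 0.284]
wrist_force: [0.0, -0.6, -6.3]
gripper_width: 0.0136
finger_force: 55.0
handle local [-0.0837  0.0005  0.2401] lean 34.89 F [ 0.  -0.6 -6.3] F local x -0.3 t 26.25 j [ 0.09 -0.07  1.96  0.45  0.78 -2.39] w 0.013610610258132093
top basket_hook 0.47 [169.1 256. ] [-0.1818  0.1628  0.2361]
top basket_handle 0.74 [194.3 195.7] [-0.0808 -0.0044  0.2401]
scene basket_hook 0.71 [383.2 174.8] [-0.0037  0.0092  0.2361]
scene basket_handle 0.83 [359.3 173. ] [-0.0772  0.0075  0.2401]
```

```bash
python3 -m handwheel '[{"x":0.23,"y":0,"z":0.33,"wx":0,"wy":0,"wz":0,"claw":-1},{"x":0.23,"y":0,"z":0.33,"wx":0,"wy":0.015,"wz":0,"claw":-1},{"x":0.23,"y":0,"z":0.33,"wx":0,"wy":0.015,"wz":0,"claw":-1},{"x":0,"y":0,"z":0,"wx":0,"wy":0.015,"wz":0,"claw":-1},{"x":0,"y":0,"z":0,"wx":0,"wy":0,"wz":0,"claw":-1}]'
python3 -c "
from c import *
st(())"
```

```text
time: 27.05
ee_pos: [0.5995, 0.2505, 0.2219]
ee_rot: [-0.313, 0.908, 0.09, 0.264]
wrist_force: [0.1, 0.9, -6.1]
gripper_width: 0.0133
finger_force: 55.0
handle local [-0.0834  0.0003  0.2287] lean 32.33 F [ 0.1  0.9 -6.1] F local x 0.6 t 27.05 j [ 0.1  -0.04  1.94  0.41  0.8  -2.35] w 0.013328555220604107
```

```bash
python3 -m handwheel '[{"x":0.21,"y":0,"z":0.34,"wx":0,"wy":0,"wz":0,"claw":-1},{"x":0.21,"y":0,"z":0.34,"wx":0,"wy":0,"wz":0,"claw":-1},{"x":0,"y":0,"z":0,"wx":0,"wy":0,"wz":0,"claw":-1}]'
python3 -m handwheel '[{"x":0.21,"y":0,"z":0.34,"wx":0,"wy":0,"wz":0,"claw":-1},{"x":0.21,"y":0,"z":0.34,"wx":0,"wy":0,"wz":0,"claw":-1},{"x":0,"y":0,"z":0,"wx":0,"wy":0,"wz":0,"claw":-1}]'
python3 -c "
from c import *
st()"
```

```text
time: 27.35
ee_pos: [0.5985, 0.2502, 0.2124]
ee_rot: [-0.313, 0.908, 0.09, 0.263]
wrist_force: [-0.0, 0.0, -7.4]
gripper_width: 0.0131
finger_force: 55.0
time: 27.65
ee_pos: [0.5987, 0.2503, 0.2045]
ee_rot: [-0.313, 0.908, 0.09, 0.263]
wrist_force: [-0.6, 0.8, -6.9]
gripper_width: 0.0133
finger_force: 55.0
handle local [-0.0842  0.0006  0.2113] lean 32.24 F [-0.6  0.8 -6.9] F local x 0.0 t 27.65 j [ 0.1  -0.02  1.95  0.42  0.77 -2.37] w 0.013256079298843433
top basket_handle 0.75 [194.9 199. ] [-0.0854  0.0026  0.2113]
scene basket_hook 0.88 [380.2 189.1] [-0.0121 -0.0278  0.2073]
scene basket_handle 0.74 [357.6 180.8] [-0.0801  0.0072  0.2113]
```

```bash
python3 -m handwheel '[{"x":0.11,"y":0,"z":0.17,"wx":0,"wy":0,"wz":0,"claw":-1},{"x":0,"y":0,"z":0,"wx":0,"wy":0,"wz":0,"claw":-1}]' | grep -E "pos|wrist"
python3 -m handwheel '[{"x":0.11,"y":0,"z":0.17,"wx":0,"wy":0,"wz":0,"claw":-1},{"x":0,"y":0,"z":0,"wx":0,"wy":0,"wz":0,"claw":-1}]'| grep -E "pos|wrist"
python3 -c "
from c import *
st(())
print(status.get_state()['moment'])"
```

```text
ee_pos: [0.599, 0.2503, 0.2033]
wrist_force: [-0.6, 0.6, -5.9]
ee_pos: [0.5991, 0.2503, 0.2013]
wrist_force: [0.2, -0.2, -5.5]
handle local [-0.0839  0.0004  0.208 ] lean 32.31 F [ 0.2 -0.2 -5.5] F local x 0.1 t 28.35 j [ 0.1  -0.02  1.96  0.42  0.76 -2.38] w 0.013573041642881036
[-0.42195025  0.68388347 -0.07806422]
```

```bash
python3 -m handwheel '[{"x":0.11,"y":0,"z":0.17,"wx":0,"wy":0,"wz":0,"claw":-1},{"x":0,"y":0,"z":0,"wx":0,"wy":0,"wz":0,"claw":-1}]' | grep -E "pos|wrist"
python3 -m handwheel '[{"x":0.08,"y":0,"z":0.13,"wx":0,"wy":0,"wz":0,"claw":-1},{"x":0,"y":0,"z":0,"wx":0,"wy":0,"wz":0,"claw":-1}]'| grep -E "pos|wrist"
python3 -c "
from c import *
st(())
print(status.get_state()['moment'])"
```

```text
ee_pos: [0.5997, 0.2504, 0.2003]
wrist_force: [-1.2, -0.9, -2.4]
ee_pos: [0.6, 0.2505, 0.1994]
wrist_force: [-3.0, -1.3, 0.4]
handle local [-0.083  -0.      0.2061] lean 32.47 F [-3.  -1.3  0.4] F local x -3.2 t 28.75 j [ 0.1  -0.02  1.96  0.43  0.75 -2.38] w 0.013418895238010025
[0.18863856 0.24365075 0.2264513 ]
```

```bash
python3 -m handwheel '[{"x":0.07,"y":0,"z":0.11,"wx":0,"wy":-0.015,"wz":0,"claw":-1},{"x":0.07,"y":0,"z":0.11,"wx":0,"wy":-0.015,"wz":0,"claw":-1},{"x":0.07,"y":0,"z":0.11,"wx":0,"wy":-0.015,"wz":0,"claw":-1},{"x":0,"y":0,"z":0,"wx":0,"wy":0,"wz":0,"claw":-1}]' | grep -E "pos|wrist"
python3 -c "
from c import *
st()
print(status.get_state()['moment'])"
```

```text
ee_pos: [0.5997, 0.2502, 0.1948]
wrist_force: [0.8, 1.2, 1.5]
handle local [-8.370e-02 -1.000e-04  2.013e-01] lean 35.04 F [0.8 1.2 1.5] F local x 1.3 t 29.15 j [ 0.09 -0.03  1.99  0.5   0.71 -2.45] w 0.013432281013220285
top basket_handle 0.64 [196.  202.4] [-0.0943  0.007   0.2013]
scene basket_hook 0.63 [378.5 186.3] [-0.0142  0.0023  0.1973]
scene basket_handle 0.86 [356.8 183.4] [-0.0818  0.0073  0.2013]
[ 0.4801812  -0.56149728 -0.08270475]
```

```bash
python3 -m handwheel '[{"x":0.05,"y":0,"z":0.07,"wx":0,"wy":-0.013,"wz":0,"claw":-1},{"x":0.05,"y":0,"z":0.07,"wx":0,"wy":-0.013,"wz":0,"claw":-1},{"x":0,"y":0,"z":0,"wx":0,"wy":0,"wz":0,"claw":-1}]' | grep -E "pos|wrist"
python3 -c "
from c import *
st(())
print(status.get_state()['moment'])"
python3 -m handwheel '[{"x":0.05,"y":0,"z":0.07,"wx":0,"wy":-0.013,"wz":0,"claw":-1},{"x":0.05,"y":0,"z":0.07,"wx":0,"wy":-0.013,"wz":0,"claw":-1},{"x":0,"y":0,"z":0,"wx":0,"wy":0,"wz":0,"claw":-1}]' | grep -E "pos|wrist"
python3 - <<'E'
from c import *
st(())
print(status.get_state()['moment'])
im,d,p=cap('wrist'); m=cut_out('basket','wrist')
if m:
    ys,xs=np.nonzero(m[0]['pixels']&(d>0)); P=loc(unproj(p,np.c_[xs,ys],d[ys,xs]))
    # floor: robust plane among points 70-95 mm below the handle
    s=P[(P[:,2]<.14)&(P[:,2]>.09)]; 
    for _ in range(6):
        A=np.c_[s[:,0]+.084,s[:,1],np.ones(len(s))]; k=np.linalg.lstsq(A,s[:,2],rcond=None)[0]; e=s[:,2]-A@k; s=s[abs(e-np.median(e))<max(.003,e.std())]
    print('floor slope x,y (deg), z at handle',np.degrees(k[:2]).round(2),k[2].round(4),len(s))
E
```

```text
ee_pos: [0.599, 0.2498, 0.1929]
wrist_force: [-7.2, -5.0, 8.5]
handle local [-0.0847 -0.      0.1994] lean 36.4 F [-7.2 -5.   8.5] F local x -8.8 t 29.75 j [ 0.08 -0.03  2.01  0.54  0.69 -2.49] w 0.013769536023800577
[-0.14866868  0.25669652 -0.13209477]
ee_pos: [0.5985, 0.2494, 0.1916]
wrist_force: [-17.7, -13.1, 17.2]
handle local [-0.0855 -0.      0.1979] lean 37.81 F [-17.7 -13.1  17.2] F local x -22.0 t 30.05 j [ 0.07 -0.04  2.02  0.58  0.67 -2.53] w 0.013435282901883798
[-0.79970149  1.25442896 -0.07494205]
floor slope x,y (deg), z at handle [ 3.5  -0.03] 0.1152 27878
```

```bash
python3 -m handwheel '[{"x":0,"y":0,"z":-0.1,"wx":0,"wy":0.008,"wz":0,"claw":-1},{"x":0,"y":0,"z":-0.1,"wx":0,"wy":0.008,"wz":0,"claw":-1},{"x":0,"y":0,"z":0,"wx":0,"wy":0,"wz":0,"claw":-1}]' | grep -E "pos|wrist"
python3 -c "
from c import *
st(())
print(status.get_state()['moment'])"
```

```text
ee_pos: [0.5982, 0.2492, 0.1921]
wrist_force: [-1.7, -3.8, 4.6]
handle local [-8.570e-02  1.000e-04  1.985e-01] lean 36.94 F [-1.7 -3.8  4.6] F local x -3.7 t 30.45 j [ 0.08 -0.04  2.01  0.55  0.68 -2.5 ] w 0.013653716552454205
[-0.13517868 -0.09694514 -0.27049465]
```

Forces are small, and the basket sits on the rail and the stop. Now I let go gradually.

```bash
Z='grep -E pos|wrist|finger'
python3 -m handwheel '[{"x":0,"y":0,"z":0,"wx":0,"wy":0,"wz":0,"claw":-1},{"x":0,"y":0,"z":0,"wx":0,"wy":0,"wz":0,"claw":-1}]' 30 | grep -E "wrist|finger"
python3 -m handwheel '[{"x":0,"y":0,"z":0,"wx":0,"wy":0,"wz":0,"claw":-1},{"x":0,"y":0,"z":0,"wx":0,"wy":0,"wz":0,"claw":-1}]' 12 | grep -E "wrist|finger"
python3 -m handwheel '[{"x":0,"y":0,"z":0,"wx":0,"wy":0,"wz":0,"claw":-1},{"x":0,"y":0,"z":0,"wx":0,"wy":0,"wz":0,"claw":-1},{"x":0,"y":0,"z":0,"wx":0,"wy":0,"wz":0,"claw":-1}]' 3 | grep -E "wrist|finger"
python3 -m handwheel '[{"x":0,"y":0,"z":0,"wx":0,"wy":0,"wz":0,"claw":-0.66},{"x":0,"y":0,"z":0,"wx":0,"wy":0,"wz":0,"claw":-0.6},{"x":0,"y":0,"z":0,"wx":0,"wy":0,"wz":0,"claw":-0.5},{"x":0,"y":0,"z":0,"wx":0,"wy":0,"wz":0,"claw":-0.35},{"x":0,"y":0,"z":0,"wx":0,"wy":0,"wz":0,"claw":-0.25},{"x":0,"y":0,"z":0,"wx":0,"wy":0,"wz":0,"claw":-0.25}]' | grep -E "wrist|finger|width"
python3 - <<'E'
from c import *
st()
im,d,p=cap('wrist'); m=cut_out('basket','wrist')
if m:
    ys,xs=np.nonzero(m[0]['pixels']&(d>0)); P=loc(unproj(p,np.c_[xs,ys],d[ys,xs]))
    s=P[(P[:,2]<.14)&(P[:,2]>.09)]
    for _ in range(6):
        A=np.c_[s[:,0]+.084,s[:,1],np.ones(len(s))]; k=np.linalg.lstsq(A,s[:,2],rcond=None)[0]; e=s[:,2]-A@k; s=s[abs(e-np.median(e))<max(.003,e.std())]
    print('floor slope',np.degrees(k[:2]).round(2),k[2].round(4),len(s))
E
```

```text
wrist_force: [-3.2, -4.9, 2.7]
finger_force: 30.0
wrist_force: [-3.3, -5.8, 2.4]
finger_force: 12.0
wrist_force: [-1.8, -5.0, -0.5]
finger_force: 3.0
wrist_force: [-0.2, -0.1, -0.1]
gripper_width: 0.0353
finger_force: 0.0
handle local [-0.0854  0.0004  0.1987] lean 36.97 F [-0.2 -0.1 -0.1] F local x -0.2 t 31.75 j [ 0.08 -0.04  2.01  0.55  0.68 -2.5 ] w 0.03526875620984745
top basket_handle 0.84 [196.9 198.6] [-0.0861 -0.0019  0.1987]
scene basket_hook 0.6 [377.3 187.9] [-0.0179 -0.0031  0.1947]
scene basket_handle 0.72 [353.7 186.2] [-0.0915 -0.0055  0.1987]
floor slope [ 4.37 -0.05] 0.1142 28210
```

```bash
python3 -m handwheel '[{"x":0,"y":0,"z":-0.5,"wx":0,"wy":0,"wz":0,"claw":-0.25},{"x":0,"y":0,"z":-1,"wx":0,"wy":0,"wz":0,"claw":-0.25},{"x":0,"y":0,"z":-1.5,"wx":0,"wy":0,"wz":0,"claw":-0.25},{"x":0,"y":0,"z":-1.5,"wx":0,"wy":0,"wz":0,"claw":-0.25},{"x":0.5,"y":0,"z":-2,"wx":0,"wy":0,"wz":0,"claw":-0.25},{"x":0.8,"y":0,"z":-2.5,"wx":0,"wy":0,"wz":0,"claw":-0.25},{"x":0.8,"y":0,"z":-3,"wx":0,"wy":0,"wz":0,"claw":-0.25},{"x":0.8,"y":0,"z":-3,"wx":0,"wy":0,"wz":0,"claw":-0.25},{"x":0,"y":0,"z":0,"wx":0,"wy":0,"wz":0,"claw":-0.25}]'
python3 - <<'E'
from c import *
st()
im,d,p=cap('wrist','w11.png'); m=cut_out('basket','wrist')
if m:
    ys,xs=np.nonzero(m[0]['pixels']&(d>0)); P=loc(unproj(p,np.c_[xs,ys],d[ys,xs]))
    s=P[(P[:,2]<.14)&(P[:,2]>.09)]
    for _ in range(6):
        A=np.c_[s[:,0]+.084,s[:,1],np.ones(len(s))]; k=np.linalg.lstsq(A,s[:,2],rcond=None)[0]; e=s[:,2]-A@k; s=s[abs(e-np.median(e))<max(.003,e.std())]
    print('floor slope',np.degrees(k[:2]).round(2),k[2].round(4),len(s))
for t,h in (('jar_mid',.145),('pot_mid',.14)):
    for q in pinpoint(t,'wrist')[:2]: print(t,round(q['confidence'],2),np.round(q['position']),loc(onplane(p,q['position'],h)).round(3))
for t in ('glass','cup','plate'):
    for n in ('top','scene'):
        for q in pinpoint(t,n)[:1]: print(t,n,onplane(cams.camera_params(n),q['position'],0).round(3))
E
```

```text
time: 33.05
ee_pos: [0.5091, 0.1788, 0.2991]
ee_rot: [-0.308, 0.896, 0.101, 0.304]
wrist_force: [0.5, -0.1, 0.3]
gripper_width: 0.0355
finger_force: 0.0
handle local [-0.1994 -0.0005  0.3055] lean 37.3 F [ 0.5 -0.1  0.3] F local x 0.3 t 33.05 j [-0.09 -0.46  2.15  0.51  0.99 -2.5 ] w 0.03550280870559121
top basket_handle 0.67 [198.6 199.8] [-0.1083 -0.0131  0.3055]
scene basket_hook 0.75 [377.6 188.8] [-0.0391 -0.1673  0.3015]
scene basket_handle 0.78 [357.8 185.5] [-0.0917 -0.1616  0.3055]
floor slope [ 4.41 -0.04] 0.1142 8845
jar_mid 0.88 [227. 188.] [-0.085 -0.054  0.145]
pot_mid 0.79 [324. 181.] [-0.091  0.046  0.14 ]
glass top [ 0.72  -0.019  0.   ]
glass scene [ 0.725 -0.006  0.   ]
cup top [0.414 0.367 0.   ]
cup scene [0.408 0.393 0.   ]
plate top [ 0.73  -0.229  0.   ]
plate scene [ 0.734 -0.216  0.   ]
```

```bash
python3 -c "
from cell import job
print(job.job_done())"
```

```text
the job is handed in; nothing more can be done
None
```

The basket hangs by its hooks over the middle of the upper rail with the jar and pot upright either side of the handle, and I handed the job in at about 33 s with the gripper clear. It leans back about 4.4° against the expected 3° (0° sideways), and I checked that last state by measurements only, as all ten picture views were used.

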